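Check and repack a service-kit case

ROBOT

A 7-joint arm with a two-finger parallel gripper is mounted at the origin on the work surface. World frame = base frame: x ahead of the robot, y to its left, z up, the work surface at z = 0. Lengths are in m, angles in rad, forces in N, time in s.
With the tool pointing down it reaches from about 0.4 to 0.85 m from the base axis. Payload 10.4 kg.
Tool frame: the origin (TCP) lies midway between the tips of the shut fingers; the grasp point (between the pads) lies 19 mm behind it; z points along the fingers, x is the direction in which the jaws open and shut, and the axes are right-handed (so a half turn about z gives the same grasp; the last joint's range is limited). The gripper opens to 85 mm and grips with 20 to 120 N. Pads are 22 mm wide; open, the fingers measure 114 mm over their backs; the gripper's body (76 mm by 85 mm) begins 54 mm behind the grasp point. The pads swing forward as they close: fully open they stand 13 mm farther back than shut.
Start: joints at [-1.284, 0.332, -0.065, 1.46, 0.022, 1.35, -0.088], TCP at [0.191, 0.595, 0.231] pointing down, gripper open.
Joint ranges: [-2.6, 2.6], [-0.5, 2.12], [-1.47, 1.34], [0.16, 2.42], [-1.27, 4.41], [0.06, 2.06], [-2.6, 2.6]. Speed limits (rad/s): [2.22, 2.22, 2.79, 2.79, 3.14, 3.14, 3.14].

INTERFACE

Orientations are given as a unit quaternion [x, y, z, w].
In Python, from workcell import monitor, eyes, ticket, models gives the robot as it stands.
- The arm moves only by the tool servo_tool, never from a script. Its argument "motion" is a list of rows, each a list of 7 numbers: the opening, from 0 (shut) to 1 (fully open), then the shift along the tool's x, y, z in m, then the turn, a rotation vector about the tool's x, y, z in degrees. In form: [[fingers, tx, ty, tz, rx, ry, rz], ...]. A call has 1 to 20 rows; each row is the pose to reach, as a shift and turn from the pose commanded when the call began, along the tool's axes at that moment; what a row does not reach only later rows make up. A row lasts 1/8 s, in which the tool goes at most 62.5 mm and 10.7 degrees, less where a joint would pass 70% of its speed; a pose out of reach is approached as far as the arm can. A call with a gripper value outside its range is refused whole. The fingers move at their own pace and stop on an object; "grip_force" is the grip in N (left out, the last holds). Time passes only in rows, so rows that repeat a pose let the fingers close. It gives the time, the measured TCP pose, the force and the opening at its end, in the units of the state.
- monitor.get_obs(): the state, without advancing time (a new reading comes with each control period).
- eyes.camera(name): name is "side" or "top" or "wrist"; returns (picture, depth): 480x640x3 uint8, blue, green, red; 480x640 float32, m along the optical axis (not along the pixel's ray), 0 where there is no reading.
- eyes.camera_info(name): a dict with "intrinsics" (3x3 intrinsics, pixels), "extrinsics" (4x4, takes a point from world to camera coordinates); the wrist camera has in their place "tool_from_camera" (4x4, takes a point from camera to tool coordinates, whose origin is the TCP and whose axes are the tool frame's). Camera axes: x right, y down, z forward; pixel columns grow to the right and rows downward; lengths in m; the calibration is good to about 2 mm. A picture is of the moment at which its call begins: read the wrist's pose just before it. camera_info takes no time and is no camera call.
- ticket.hand_in(): hands the job in, once; it reports no verdict.
Trained networks look in the newest picture that a camera, given by its name, has taken for a name from the list of things; names that differ only in an ending like _2 or _b are one class to them, and where a whole thing is asked for, a point or a joint stands for the part that bears it (a point fixed in the world has none). Each returns a list of dicts, best first, with "confidence" (0 to 1); they miss things now and then, are a little off and sometimes report something else, mostly with a low value. They report only what shows in the picture. A call takes as long as a camera call. They do not tell look-alikes from the thing itself.
- models.boxes_of(camera, thing): "point" ([x, y, z] in m, in the coordinates of the camera as it stood for that picture, good to about 4 mm: the middle of the surface that is visible of it).
The state is a dict: "clock": time; "joint_pos": joint angles; "joint_velocities": joint speeds; "tau": joint torques, N m; "position": TCP position; "ee_rot": TCP orientation; "ft_force": force on the tool from outside, world axes, zero at the start; "torque": the same for the moment, N m; "grip_width": opening from 0.0 (shut) to 1.0 (fully open).
Only numpy, scipy, OpenCV 4.12 (cv2) and the standard library are available. Lean on these libraries where they do the work, as an engineer would, in place of code of your own. Each camera call takes 0.05 s, during which the arm holds its last target. There are 200 camera calls.

TASK

Open the clear-lidded kit case and put its contents right: relays belong in the back row by the hinge and capacitors in the front row, one part to a pocket and down on the pocket floor, and any heat sink packed by mistake goes into the blue return bin. Pack the loose relays and capacitors from the aluminium tray as well (a pocket may stay empty), then shut the lid fully, leaving the other bench things alone.

Things in the scene. Friction and masses are not known exactly. Their poses are not given: they have to be found in the camera images.
- lid (a joint): hinge of the kit case's clear lid (rad): 0 shut, 1.9 fully open, swinging up and back over the back edge. Stiff: the lid stays wherever it is left, about 3 to 6 N at the handle moves it; no catch. The hinge line runs along the case's y, 51 mm behind the middles of the back pockets, 18 mm above the bench
- lid_handle (a point): middle of the black handle bar on the lid: round, 10 mm thick, 100 mm long, along the case's y, 40 mm off the lid's outer face, 10 mm in from its free edge, on two end posts. Lid shut: 98 mm above the bench, 150 mm in front of and 80 mm above the hinge line. The lid is 160 x 222 mm outside, 40 mm deep, open below, 3 mm walls
- pocket_back_left (a point): centre of the floor of the left pocket of the back row of the fixed light grey kit tray (160 x 222 x 18 mm): back row = along the hinge, for relays. Pocket 52 x 52 mm, 13 mm deep, floor 5 mm above the bench, pitch 70 mm both ways, ribs 18 mm wide between, hinge line 51 mm behind the middles of the back pockets; axes are those of the case: x from its front to its hinge, y to its left
- pocket_back_mid (a point): centre of the floor of the mid pocket of the back row of the fixed light grey kit tray (160 x 222 x 18 mm): back row = along the hinge, for relays. Pocket 52 x 52 mm, 13 mm deep, floor 5 mm above the bench, pitch 70 mm both ways, ribs 18 mm wide between, hinge line 51 mm behind the middles of the back pockets; axes are those of the case: x from its front to its hinge, y to its left
- pocket_back_right (a point): centre of the floor of the right pocket of the back row of the fixed light grey kit tray (160 x 222 x 18 mm): back row = along the hinge, for relays. Pocket 52 x 52 mm, 13 mm deep, floor 5 mm above the bench, pitch 70 mm both ways, ribs 18 mm wide between, hinge line 51 mm behind the middles of the back pockets; axes are those of the case: x from its front to its hinge, y to its left
- pocket_front_left (a point): centre of the floor of the left pocket of the front row of the fixed light grey kit tray (160 x 222 x 18 mm): front row = nearest the robot, for capacitors. Pocket 52 x 52 mm, 13 mm deep, floor 5 mm above the bench, pitch 70 mm both ways, ribs 18 mm wide between, hinge line 51 mm behind the middles of the back pockets; axes are those of the case: x from its front to its hinge, y to its left
- pocket_front_mid (a point): centre of the floor of the mid pocket of the front row of the fixed light grey kit tray (160 x 222 x 18 mm): front row = nearest the robot, for capacitors. Pocket 52 x 52 mm, 13 mm deep, floor 5 mm above the bench, pitch 70 mm both ways, ribs 18 mm wide between, hinge line 51 mm behind the middles of the back pockets; axes are those of the case: x from its front to its hinge, y to its left
- pocket_front_right (a point): centre of the floor of the right pocket of the front row of the fixed light grey kit tray (160 x 222 x 18 mm): front row = nearest the robot, for capacitors. Pocket 52 x 52 mm, 13 mm deep, floor 5 mm above the bench, pitch 70 mm both ways, ribs 18 mm wide between, hinge line 51 mm behind the middles of the back pockets; axes are those of the case: x from its front to its hinge, y to its left
- relay1_mid (a point): centre of a relay: a dark grey block with a black foot, 34 (x) x 28 (y) x 42 (z) mm, 45 g, square-cornered seen from above; z along its height
- relay2_mid (a point): centre of a relay: a dark grey block with a black foot, 34 (x) x 28 (y) x 42 (z) mm, 45 g, square-cornered seen from above; z along its height
- relay3_mid (a point): centre of a relay: a dark grey block with a black foot, 34 (x) x 28 (y) x 42 (z) mm, 45 g, square-cornered seen from above; z along its height
- cap1_mid (a point): centre of a capacitor: a black round can, 34 mm diameter, 42 mm long (z), bright metal disc on its top, 50 g
- cap2_mid (a point): centre of a capacitor: a black round can, 34 mm diameter, 42 mm long (z), bright metal disc on its top, 50 g
- cap3_mid (a point): centre of a capacitor: a black round can, 34 mm diameter, 42 mm long (z), bright metal disc on its top, 50 g
- sink1_mid (a point): centre of a heat sink: a finned bare aluminium block, 38 (x) x 30 (y) x 38 (z) mm, 55 g, comb-shaped seen from above; it does not belong in the kit
- sink2_mid (a point): centre of a heat sink: a finned bare aluminium block, 38 (x) x 30 (y) x 38 (z) mm, 55 g, comb-shaped seen from above; it does not belong in the kit
- sink3_mid (a point): centre of a heat sink: a finned bare aluminium block, 38 (x) x 30 (y) x 38 (z) mm, 55 g, comb-shaped seen from above; it does not belong in the kit
- bin_in (a point): centre of the inner floor, 5 mm above the bench, of the fixed blue return bin, open at the top, 170 (x) x 130 (y) x 45 mm outside, 4 mm walls
- tray_in (a point): centre of the inner floor, 5 mm above the bench, of the fixed shallow aluminium parts tray, 200 (x) x 150 (y) mm with a rim 10 mm high: loose relays and capacitors stand in it at the start
- pliers: pliers, about 125 x 60 mm, 13 mm high, yellow handles, lying or standing on the bench; not part of the job; origin about under its middle
- screwdriver: screwdriver, 170 mm long, lying or standing on the bench; not part of the job; origin about under its middle
- sensor: white sensor housing, 100 x 66 mm, 30 mm high, lying or standing on the bench; not part of the job; origin about under its middle
- solder_reel: black solder reel, 64 mm across, 45 mm high, lying or standing on the bench; not part of the job; origin about under its middle
- flux: small white bottle, 42 mm across, 95 mm high, lying or standing on the bench; not part of the job; origin about under its middle
Things that resemble listed ones, but are neither listed nor needed, are in the scene too. What is shaped like the part that bears relay1_mid but orange or purple is not meant. What is shaped like the part that bears relay3_mid but yellow is not meant.

How it is judged:
On the way, in this order (a step that is already met when the one before it is completed fails the run):
1. the lid is opened wide (more than 1.0 rad) (value of joint lid above 1 rad), for 0.2 s.
2. every relay is in a back pocket, every capacitor in a front pocket and every heat sink in the return bin (((x of relay1_mid in the frame of pocket_back_left between -0.016 and 0.016 m and y of relay1_mid in the frame of pocket_back_left between -0.016 and 0.016 m and z of relay1_mid in the frame of pocket_back_left below 0.03 m) or (x of relay1_mid in the frame of pocket_back_mid between -0.016 and 0.016 m and y of relay1_mid in the frame of pocket_back_mid between -0.016 and 0.016 m and z of relay1_mid in the frame of pocket_back_mid below 0.03 m) or (x of relay1_mid in the frame of pocket_back_right between -0.016 and 0.016 m and y of relay1_mid in the frame of pocket_back_right between -0.016 and 0.016 m and z of relay1_mid in the frame of pocket_back_right below 0.03 m)) and ((x of relay2_mid in the frame of pocket_back_left between -0.016 and 0.016 m and y of relay2_mid in the frame of pocket_back_left between -0.016 and 0.016 m and z of relay2_mid in the frame of pocket_back_left below 0.03 m) or (x of relay2_mid in the frame of pocket_back_mid between -0.016 and 0.016 m and y of relay2_mid in the frame of pocket_back_mid between -0.016 and 0.016 m and z of relay2_mid in the frame of pocket_back_mid below 0.03 m) or (x of relay2_mid in the frame of pocket_back_right between -0.016 and 0.016 m and y of relay2_mid in the frame of pocket_back_right between -0.016 and 0.016 m and z of relay2_mid in the frame of pocket_back_right below 0.03 m)) and ((x of relay3_mid in the frame of pocket_back_left between -0.016 and 0.016 m and y of relay3_mid in the frame of pocket_back_left between -0.016 and 0.016 m and z of relay3_mid in the frame of pocket_back_left below 0.03 m) or (x of relay3_mid in the frame of pocket_back_mid between -0.016 and 0.016 m and y of relay3_mid in the frame of pocket_back_mid between -0.016 and 0.016 m and z of relay3_mid in the frame of pocket_back_mid below 0.03 m) or (x of relay3_mid in the frame of pocket_back_right between -0.016 and 0.016 m and y of relay3_mid in the frame of pocket_back_right between -0.016 and 0.016 m and z of relay3_mid in the frame of pocket_back_right below 0.03 m)) and ((x of cap1_mid in the frame of pocket_front_left between -0.016 and 0.016 m and y of cap1_mid in the frame of pocket_front_left between -0.016 and 0.016 m and z of cap1_mid in the frame of pocket_front_left below 0.03 m) or (x of cap1_mid in the frame of pocket_front_mid between -0.016 and 0.016 m and y of cap1_mid in the frame of pocket_front_mid between -0.016 and 0.016 m and z of cap1_mid in the frame of pocket_front_mid below 0.03 m) or (x of cap1_mid in the frame of pocket_front_right between -0.016 and 0.016 m and y of cap1_mid in the frame of pocket_front_right between -0.016 and 0.016 m and z of cap1_mid in the frame of pocket_front_right below 0.03 m)) and ((x of cap2_mid in the frame of pocket_front_left between -0.016 and 0.016 m and y of cap2_mid in the frame of pocket_front_left between -0.016 and 0.016 m and z of cap2_mid in the frame of pocket_front_left below 0.03 m) or (x of cap2_mid in the frame of pocket_front_mid between -0.016 and 0.016 m and y of cap2_mid in the frame of pocket_front_mid between -0.016 and 0.016 m and z of cap2_mid in the frame of pocket_front_mid below 0.03 m) or (x of cap2_mid in the frame of pocket_front_right between -0.016 and 0.016 m and y of cap2_mid in the frame of pocket_front_right between -0.016 and 0.016 m and z of cap2_mid in the frame of pocket_front_right below 0.03 m)) and ((x of cap3_mid in the frame of pocket_front_left between -0.016 and 0.016 m and y of cap3_mid in the frame of pocket_front_left between -0.016 and 0.016 m and z of cap3_mid in the frame of pocket_front_left below 0.03 m) or (x of cap3_mid in the frame of pocket_front_mid between -0.016 and 0.016 m and y of cap3_mid in the frame of pocket_front_mid between -0.016 and 0.016 m and z of cap3_mid in the frame of pocket_front_mid below 0.03 m) or (x of cap3_mid in the frame of pocket_front_right between -0.016 and 0.016 m and y of cap3_mid in the frame of pocket_front_right between -0.016 and 0.016 m and z of cap3_mid in the frame of pocket_front_right below 0.03 m)) and x of sink1_mid in the frame of bin_in between -0.07 and 0.07 m and y of sink1_mid in the frame of bin_in between -0.05 and 0.05 m and z of each of sink1_mid, sink2_mid, sink3_mid in the frame of bin_in below 0.05 m and x of sink2_mid in the frame of bin_in between -0.07 and 0.07 m and y of sink2_mid in the frame of bin_in between -0.05 and 0.05 m and x of sink3_mid in the frame of bin_in between -0.07 and 0.07 m and y of sink3_mid in the frame of bin_in between -0.05 and 0.05 m), for 0.2 s.
At the end, for the whole second after the job is handed in: Lid shut within 0.06 rad. Each relay centred within 16 mm (case x and y) of a back-row pocket and under 30 mm above its floor, standing or lying; each capacitor likewise in the front row; each heat sink inside the return bin; all at rest (all of step 2 and linear speed of each of relay1, relay2, relay3, cap1, cap2, cap3, sink1, sink2, sink3 below 0.03 m/s and value of joint lid below 0.06 rad); the robot touches nothing.
It fails at once if the pliers is pushed more than 50 mm (distance of pliers from where it was at the start of the episode above 0.05 m).
It fails at once if the screwdriver is pushed more than 50 mm (distance of screwdriver from where it was at the start of the episode above 0.05 m).
It fails at once if the white sensor housing is pushed more than 50 mm (distance of sensor from where it was at the start of the episode above 0.05 m).
It fails at once if the black solder reel is pushed more than 50 mm (distance of solder_reel from where it was at the start of the episode above 0.05 m).
It fails at once if the small white bottle is pushed more than 50 mm (distance of flux from where it was at the start of the episode above 0.05 m).
Of sink2, sink3, relay2, relay3, cap2, cap3 only 4 to 6 are there at a start; the rules pass over those that are not, and their reading is None.
At some moment in a run one of relay1, cap1 may be knocked a few centimetres aside while the robot is not near it.
Once in a run the grip may slacken for a moment while it holds something.
It also fails if it takes over 208 s, if anything falls off the work surface, if the arm or the gripper's body presses on something with over 40 N, if the wrist force passes 120 N, or if a joint passes its speed limit or range.

## Working session

There is one attempt and no reset: what is moved stays moved. The work goes in short steps, Python scripts to look and compute and a tool call to move; the robot and the scene stay as the last step left them, time stands still between calls to the robot, and variables do not carry over. Pictures are saved under pics/ and viewed, about 12 in all and at most 16, crops included, and the job is handed in when it is done.

Besides the shell and the picture viewer there is one more tool, called as name([rows], argument=value, ...), one row to a line, values as JSON. servo_tool: Moves the arm, as the interface text tells. Its arguments: {"type":"object","properties":{"motion":{"type":"array"},"grip_force":{"type":"number"}},"required":["motion"]}

```bash
mkdir -p pics; ls
cat > h.py <<'E'
import numpy as np, cv2
from scipy.spatial.transform import Rotation as R
from workcell import monitor, eyes, ticket, models
def wTc(cam):
    i=eyes.camera_info(cam)
    if 'extrinsics' in i: return np.linalg.inv(np.array(i['extrinsics']))
    o=monitor.get_obs(); T=np.eye(4); T[:3,:3]=R.from_quat(o['ee_rot']).as_matrix(); T[:3,3]=o['position']
    return T@np.array(i['tool_from_camera'])
def shot(cam,name=None):
    T=wTc(cam); p,d=eyes.camera(cam); p=np.array(p)
    if name: cv2.imwrite('pics/'+name+'.png',p)
    return p,np.array(d),T,np.array(eyes.camera_info(cam)['intrinsics'])
def cloud(d,T,K):
    v,u=np.mgrid[:d.shape[0],:d.shape[1]]
    P=np.stack([(u-K[0,2])/K[0,0]*d,(v-K[1,2])/K[1,1]*d,d,np.ones_like(d)],-1)
    W=(P@T.T)[...,:3]; W[d<=0]=np.nan; return W
def proj(p,T,K):
    c=np.linalg.inv(T)@np.append(p,1); q=K@c[:3]; return q[:2]/q[2]
def find(cam,thing,T,mc=0.3):
    return [(round(b['confidence'],2),*np.round((T@np.append(b['point'],1))[:3],4)) for b in models.boxes_of(cam,thing) if b['confidence']>mc]
E
python3 - <<'E'
from h import *
o=monitor.get_obs(); print({k:np.round(v,3) for k,v in o.items()})
for c in ['top','side']:
    p,d,T,K=shot(c,c+'0'); print(c,np.round(T,3).tolist(),K.tolist())
    if c=='top':
        for t in ['lid_handle','relay1_mid','cap1_mid','sink1_mid','bin_in','tray_in','pocket_back_left','pocket_back_mid','pocket_back_right','pocket_front_left','pocket_front_mid','pocket_front_right','pliers','screwdriver','sensor','solder_reel','flux']:
            print(t,[tuple(map(float,x)) for x in find(c,t,T,0.2)])
E
```

```text
pics
{'clock': np.float64(0.0), 'joint_pos': array([-1.284,  0.333, -0.065,  1.461,  0.022,  1.35 , -0.088]), 'joint_velocities': array([ 0.001, -0.002,  0.   , -0.   , -0.   , -0.001, -0.   ]), 'tau': array([-0.0000e+00, -6.2545e+01,  4.9000e-02, -3.9161e+01,  1.6000e-02,
        1.0000e-02, -0.0000e+00]), 'position': array([0.19 , 0.595, 0.231]), 'ee_rot': array([ 0.808,  0.59 , -0.001,  0.   ]), 'ft_force': array([-0.211, -0.558,  0.451]), 'torque': array([ 0.034,  0.   , -0.038]), 'grip_width': np.float64(1.001)}
top [[-0.002, -0.988, 0.157, 0.382], [-1.0, -0.003, -0.03, -0.028], [0.03, -0.157, -0.987, 1.076], [0.0, 0.0, 0.0, 1.0]] [[507.0872469921022, 0.0, 318.68903686737406], [0.0, 507.0872469921022, 241.30397974443258], [0.0, 0.0, 1.0]]
lid_handle [(0.84, 0.4914, 0.0071, 0.0551)]
relay1_mid [(0.76, 0.2429, -0.3491, 0.0433), (0.7, 0.4071, -0.3234, 0.0431), (0.65, 0.4207, -0.4336, 0.0435)]
cap1_mid [(0.75, 0.4563, -0.2581, 0.0434)]
sink1_mid []
bin_in [(0.85, 0.4659, 0.3132, 0.0032)]
tray_in [(0.95, 0.4716, -0.2902, 0.0009), (0.51, 0.4936, 0.0087, 0.0589)]
pocket_back_left [(0.74, 0.4955, 0.0074, 0.0576)]
pocket_back_mid [(0.85, 0.4936, 0.0064, 0.0577)]
pocket_back_right [(0.7, 0.4938, 0.0113, 0.0607)]
pocket_front_left [(0.69, 0.4937, 0.0136, 0.0593)]
pocket_front_mid [(0.62, 0.4921, 0.008, 0.0588)]
pocket_front_right [(0.89, 0.4982, 0.0045, 0.0552)]
pliers [(0.9, 0.7386, -0.0431, 0.0156)]
screwdriver [(0.77, 0.6752, -0.329, 0.0156)]
sensor [(0.67, 0.6453, 0.3046, 0.0192)]
solder_reel [(0.95, 0.6646, 0.1947, 0.0419), (0.39, 0.4899, 0.0086, 0.0562)]
flux [(0.81, 0.6698, -0.1996, 0.0648), (0.68, 0.495, 0.0095, 0.0613)]
side [[0.994, -0.067, 0.091, 0.418], [-0.112, -0.681, 0.723, -0.896], [0.014, -0.729, -0.685, 0.918], [0.0, 0.0, 0.0, 1.0]] [[502.0434151018142, 0.0, 316.2008929736087], [0.0, 502.0434151018142, 236.25737647059194], [0.0, 0.0, 1.0]]
```

View pics/top0.png

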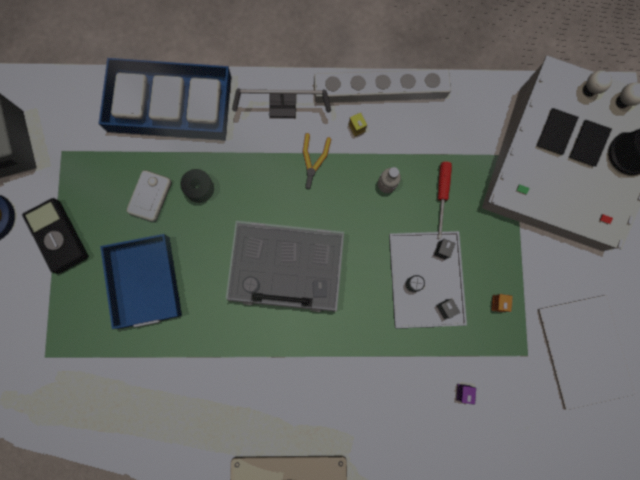

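View pics/side0.png

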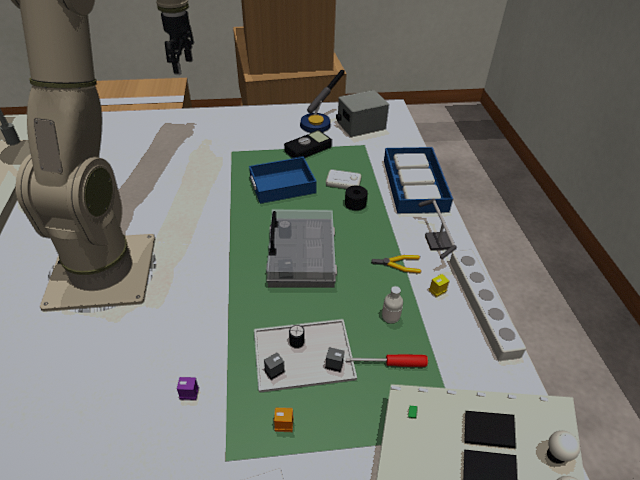

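Top view: closed case at (285,268), with a cap-like disc at (250,284), a relay-like part at (320,285) and three comb shapes in the back row. The loose tray holds relays at (446,248) and (449,309) and a cap at (416,284). The orange, purple and yellow blocks are decoys. Next I'll measure the poses.

```bash
cat > a.py <<'E'
from h import *
p,d,T,K=shot('top')
W=cloud(d,T,K)
X,Y,Z=W[...,0],W[...,1],W[...,2]
def rect(m,n):
    m=cv2.morphologyEx(m.astype(np.uint8),cv2.MORPH_OPEN,np.ones((2,2)))
    P=W[m>0][:,:2].astype(np.float32)
    if len(P)<8: print(n,'few');return
    print(n,len(P),cv2.minAreaRect(P), 'zmed',np.median(W[m>0][:,2]))
R0=(X>.36)&(X<.62)&(Y>-.15)&(Y<.17)
print('hist',np.histogram(Z[R0],bins=np.arange(-.005,.115,.005)))
rect(R0&(Z>.012)&(Z<.2),'case')
rect(R0&(Z>.05)&(Z<.068),'lidtop')
rect(R0&(Z>.085),'handle')
B=(X>.34)&(X<.6)&(Y>.2)&(Y<.42)
rect(B&(Z>.03)&(Z<.06),'binrim')
t=(X>.33)&(X<.6)&(Y<-.18)&(Y>-.4)&(Z>.036)&(Z<.055)
n,l,s,c=cv2.connectedComponentsWithStats(t.astype(np.uint8))
for i in range(1,n):
    if s[i,4]>30: rect(l==i,'part %s'%c[i])
g=cv2.convertScaleAbs(p,alpha=2.2,beta=10)
a=cv2.resize(g[215:320,220:350],None,fx=4.6,fy=4.6,interpolation=cv2.INTER_CUBIC)
cv2.imwrite('pics/case1.png',a)
E
python3 a.py
```

```text
hist (array([4020, 5267,  105,    1,    3,   27,   65,   50,   12,   14,    8,
        258, 6178, 1954,    9,    1,    2,    0,    0,    0,   22,  220,
         54]), array([-0.005,  0.   ,  0.005,  0.01 ,  0.015,  0.02 ,  0.025,  0.03 ,
        0.035,  0.04 ,  0.045,  0.05 ,  0.055,  0.06 ,  0.065,  0.07 ,
        0.075,  0.08 ,  0.085,  0.09 ,  0.095,  0.1  ,  0.105,  0.11 ]))
case 8875 ((0.4979827404022217, 0.006737262010574341), (0.2296171337366104, 0.1702059954404831), 84.2748031616211) zmed nan
lidtop 8396 ((0.4989429712295532, 0.006283670663833618), (0.2283715456724167, 0.16753175854682922), 84.44407653808594) zmed nan
handle 295 ((0.42558902502059937, 0.013975352048873901), (0.10788422077894211, 0.008471869863569736), 84.28987121582031) zmed nan
binrim 1073 ((0.46342071890830994, 0.3082059621810913), (0.169094517827034, 0.13747207820415497), 11.514318466186523) zmed nan
part [445.93636364 247.84090909] 220 ((0.5349027514457703, -0.33226728439331055), (0.035133279860019684, 0.0433577261865139), 64.52207946777344) zmed nan
part [416.04504505 282.92342342] 222 ((0.4591354429721832, -0.26526492834091187), (0.0429982990026474, 0.03082631342113018), 85.44152069091797) zmed 0.04437683637548262
part [449.66523605 308.38626609] 233 ((0.40758365392684937, -0.334309458732605), (0.038887716829776764, 0.039777085185050964), 26.58385467529297) zmed 0.044332116827038304
```

View pics/case1.png

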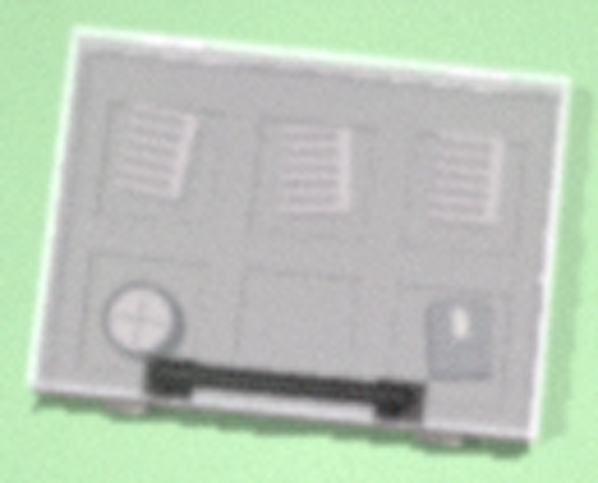

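The picture shows the cap in front-left (145,320), a relay in front-right (460,335), front-mid empty, and sinks in all three back pockets. That makes 3 relays, 2 caps and 3 sinks. Next is the opening move.

```bash
cat >> h.py <<'E'
def plan(*targets):
    o=monitor.get_obs(); Rm=R.from_quat(o['ee_rot']); M=Rm.as_matrix(); P=np.array(o['position'])
    yaw=np.degrees(np.arctan2(M[1,0],M[0,0]))
    print('now',np.round(P,4),'yaw',round(yaw,1),'tilt',round(np.degrees(np.arccos(-M[2,2])),2),'w',round(float(o['grip_width']),3),'t',round(float(o['clock']),2),'F',np.round(o['ft_force'],1))
    for x,y,z,a in targets:
        dy=(a-yaw+90)%180-90
        for k in (dy,dy-np.sign(dy)*180):
            G=R.from_euler('z',yaw+k,degrees=True).as_matrix()@np.diag([1,-1,-1.])
            print((x,y,z,a),'->',[float(round(v,4)) for v in M.T@(np.array([x,y,z])-P)],np.round((R.from_matrix(M.T@G)).as_rotvec(degrees=True),1).tolist())
E
python3 -c "
from h import *
plan((.4256,.014,.18,-5.7),(.4256,.014,.079,-5.7))
print(np.round(monitor.get_obs()['joint_pos'],3))"
```

```text
now [0.1905 0.5953 0.2314] yaw 72.2 tilt 0.0 w 0.998 t 1.0 F [-0.6 -0.6 -0.4]
(0.4256, 0.014, 0.18, -5.7) -> [-0.4819, 0.4011, 0.0513] [-0.0, -0.0, 77.9]
(0.4256, 0.014, 0.18, -5.7) -> [-0.4819, 0.4011, 0.0513] [0.0, -0.0, -102.1]
(0.4256, 0.014, 0.079, -5.7) -> [-0.4819, 0.4011, 0.1523] [-0.0, -0.0, 77.9]
(0.4256, 0.014, 0.079, -5.7) -> [-0.4819, 0.4011, 0.1523] [0.0, -0.0, -102.1]
[-1.284  0.332 -0.065  1.46   0.022  1.35  -0.089]
```

servo_tool([
  [1,-0.4819,0.4011,0.03,0,0,77.9],
  [1,-0.4819,0.4011,0.03,0,0,77.9],
  [1,-0.4819,0.4011,0.03,0,0,77.9],
  [1,-0.4819,0.4011,0.03,0,0,77.9],
  [1,-0.4819,0.4011,0.03,0,0,77.9],
  [1,-0.4819,0.4011,0.0513,0,0,77.9],
  [1,-0.4819,0.4011,0.0513,0,0,77.9],
  [1,-0.4819,0.4011,0.0513,0,0,77.9],
  [1,-0.4819,0.4011,0.0513,0,0,77.9],
  [1,-0.4819,0.4011,0.0513,0,0,77.9],
  [1,-0.4819,0.4011,0.0513,0,0,77.9],
  [1,-0.4819,0.4011,0.0513,0,0,77.9],
  [1,-0.4819,0.4011,0.0513,0,0,77.9],
], grip_force=40)

```text
clock: 2.62
position: [0.4254, 0.0153, 0.1801]
ee_rot: [0.999, -0.048, 0.0, -0.0]
ft_force: [1.1, 0.3, 0.5]
grip_width: 1.001
```

```bash
python3 -c "
from h import *
plan((.4256,.014,.079,-5.7))
print(np.round(monitor.get_obs()['joint_pos'],3))
p,d,T,K=shot('wrist','wrist1')
print(find('wrist','lid_handle',T)); W=cloud(d,T,K); m=(W[...,2]>.09)&(W[...,2]<.11)
P=W[m]; print(len(P), cv2.minAreaRect(P[:,:2].astype(np.float32)) if len(P)>5 else '', np.nanmedian(P,axis=0), np.round(eyes.camera_info('wrist')['tool_from_camera'],3))"
```

```text
now [0.4254 0.0153 0.1801] yaw -5.5 tilt 0.02 w 1.001 t 2.62 F [1.1 0.3 0.5]
(0.4256, 0.014, 0.079, -5.7) -> [0.0003, 0.0013, 0.1011] [-0.0, -0.0, 0.2]
(0.4256, 0.014, 0.079, -5.7) -> [0.0003, 0.0013, 0.1011] [0.0, -0.0, -179.8]
[-0.737 -0.122  0.564  2.048  0.07   1.197 -0.298]
[(0.58, np.float64(0.4912), np.float64(0.0308), np.float64(0.0598))]
3185 ((0.4267646372318268, 0.016146890819072723), (0.10924576222896576, 0.009715896099805832), 84.2735595703125) [0.42709037 0.02222616 0.10463954] [[ 1.     0.001 -0.001  0.001]
 [-0.001  0.958  0.286 -0.074]
 [ 0.001 -0.286  0.958 -0.143]
 [ 0.     0.     0.     1.   ]]
```

servo_tool([
  [1,0.001,0,0.05,0,0,0],
  [1,0.001,0,0.09,0,0,0],
  [1,0.001,0,0.101,0,0,0],
  [1,0.001,0,0.101,0,0,0],
  [0,0.001,0,0.101,0,0,0],
  [0,0.001,0,0.101,0,0,0],
  [0,0.001,0,0.101,0,0,0],
  [0,0.001,0,0.101,0,0,0],
  [0,0.001,0,0.101,0,0,0],
  [0,0.001,0,0.101,0,0,0],
], grip_force=30)

```text
clock: 3.98
position: [0.4255, 0.0141, 0.0787]
ee_rot: [0.999, -0.049, -0.001, -0.0]
ft_force: [-6.2, 0.8, 4.2]
grip_width: 0.103
```

```bash
python3 -c "
import numpy as np
for t in np.arange(0.1,1.71,0.1):
    f=np.pi-np.arctan2(80,150)-t; print(round(t,1),round(.17*np.cos(f)+.15,3),round(.17*np.sin(f)-.08,3))"
```

```text
0.1 0.009 0.015
0.2 0.019 0.028
0.3 0.03 0.041
0.4 0.043 0.052
0.5 0.057 0.062
0.6 0.071 0.071
0.7 0.087 0.078
0.8 0.103 0.083
0.9 0.119 0.087
1.0 0.136 0.089
1.1 0.153 0.09
1.2 0.17 0.089
1.3 0.187 0.086
1.4 0.203 0.081
1.5 0.219 0.075
1.6 0.234 0.068
1.7 0.249 0.058
```

servo_tool([
  [0,0.009,0,-0.015,0,0,0],
  [0,0.019,0,-0.028,0,0,0],
  [0,0.03,0,-0.041,0,0,0],
  [0,0.043,0,-0.052,0,0,0],
  [0,0.057,0,-0.062,0,0,0],
  [0,0.071,0,-0.071,0,0,0],
  [0,0.087,0,-0.078,0,0,0],
  [0,0.103,0,-0.083,0,0,0],
  [0,0.119,0,-0.087,0,0,0],
  [0,0.136,0,-0.089,0,0,0],
  [0,0.153,0,-0.09,0,0,0],
  [0,0.17,0,-0.089,0,0,0],
  [0,0.187,0,-0.086,0,0,0],
  [0,0.203,0,-0.081,0,0,0],
  [0,0.219,0,-0.075,0,0,0],
  [0,0.234,0,-0.068,0,0,0],
  [0,0.234,0,-0.068,0,0,0],
  [0,0.234,0,-0.068,0,0,0],
])

```text
clock: 6.22
position: [0.6602, -0.0094, 0.1479]
ee_rot: [0.999, -0.049, 0.001, 0.0]
ft_force: [2.4, -1.7, 0.5]
grip_width: 0.098
```

servo_tool([
  [0,0.015,0,0.01,0,0,0],
  [0,0.028,0,0.02,0,0,0],
  [0,0.034,0,0.026,0,0,0],
  [0,0.034,0,0.026,0,0,0],
  [0,0.034,0,0.026,0,0,0],
  [0.3,0.034,0,0.026,0,0,0],
  [0.3,0.034,0,0.026,0,0,0],
  [0.3,0.034,0,0.026,0,0,0],
  [0.3,0.034,0,0.0,0,0,0],
  [0.3,0.034,0,-0.06,0,0,0],
  [0.3,0.0,0,-0.12,0,0,0],
  [0.3,-0.06,0,-0.12,0,0,0],
  [0.3,-0.12,0,-0.12,0,0,0],
  [0.3,-0.18,0,-0.12,0,0,0],
  [0.3,-0.2,0,-0.12,0,0,0],
  [0.3,-0.2,0,-0.12,0,0,0],
])

```text
clock: 8.22
position: [0.4597, 0.011, 0.2675]
ee_rot: [0.999, -0.049, 0.0, -0.001]
ft_force: [0.7, 1.0, 0.4]
grip_width: 0.303
```

```bash
cat > look.py <<'E'
from h import *
import sys
# segment tall things over the case / tray; per-part minAreaRect of the top face
def parts(cam,reg,name=None,zlo=.030,zhi=.056):
    p,d,T,K=shot(cam,name); W=cloud(d,T,K); X,Y,Z=W[...,0],W[...,1],W[...,2]
    m=(X>reg[0])&(X<reg[1])&(Y>reg[2])&(Y<reg[3])&(Z>zlo)&(Z<zhi)
    m=cv2.morphologyEx(m.astype(np.uint8),cv2.MORPH_OPEN,np.ones((3,3)))
    n,l,s,c=cv2.connectedComponentsWithStats(m)
    for i in range(1,n):
        if s[i,4]<40: continue
        P=W[l==i]; r=cv2.minAreaRect(P[:,:2].astype(np.float32)); z=P[:,2]
        print('comp px',np.round(c[i]),s[i,4],'rect c',np.round(r[0],4),'size',np.round(r[1],4),'ang',round(r[2],1),'z',round(float(np.percentile(z,50)),4),'med',np.round(np.median(P[:,:2],axis=0),4))
    return p,d,T,K
E
python3 - <<'E'
from look import *
plan()
print('TOP');p,d,T,K=parts('top',(.38,.57,-.12,.13),'top2')
for t in ['relay1_mid','cap1_mid','sink1_mid']: print(t,[tuple(map(float,x)) for x in find('top',t,T)])
print('WRIST');p,d,T,K=parts('wrist',(.38,.57,-.12,.13),'wrist2')
for t in ['relay1_mid','cap1_mid','sink1_mid']: print(t,[tuple(map(float,x)) for x in find('wrist',t,T)])
E
```

```text
now [0.4597 0.011  0.2675] yaw -5.6 tilt 0.15 w 0.303 t 8.22 F [0.7 1.  0.4]
TOP
relay1_mid [(0.91, 0.2408, -0.3511, 0.041), (0.86, 0.4063, -0.3233, 0.0444), (0.52, 0.6423, 0.3023, 0.022)]
cap1_mid [(0.76, 0.4581, -0.2548, 0.0477)]
sink1_mid []
WRIST
comp px [372. 105.] 74 rect c [0.5173 0.0875] size [0.0118 0.0026] ang 77.6 z 0.0426 med [0.5168 0.0874]
comp px [392. 121.] 1054 rect c [0.533 0.075] size [0.0295 0.0385] ang 77.5 z 0.043 med [0.5327 0.0716]
comp px [303. 121.] 1246 rect c [0.457  0.0804] size [0.032  0.0325] ang 84.5 z 0.0474 med [0.4572 0.0806]
comp px [396. 111.] 119 rect c [0.5376 0.0804] size [0.0168 0.0028] ang 78.6 z 0.0422 med [0.5372 0.0806]
comp px [387. 201.] 1110 rect c [0.525  0.0034] size [0.0305 0.0383] ang 89.9 z 0.0428 med [0.5272 0.0019]
comp px [385. 270.] 1010 rect c [ 0.521  -0.0634] size [0.0304 0.0384] ang 83.4 z 0.0426 med [ 0.5194 -0.0657]
comp px [389. 258.] 57 rect c [ 0.5253 -0.0546] size [0.0114 0.0024] ang 81.8 z 0.04 med [ 0.5249 -0.0529]
comp px [311. 272.] 1102 rect c [ 0.4495 -0.0605] size [0.0329 0.028 ] ang 2.2 z 0.0473 med [ 0.4496 -0.0574]
relay1_mid []
cap1_mid [(0.75, 0.4574, -0.2472, 0.0306)]
sink1_mid [(0.78, 0.5205, -0.0556, 0.0386), (0.43, 0.4254, -0.247, 0.0025)]
```

View pics/wrist2.png

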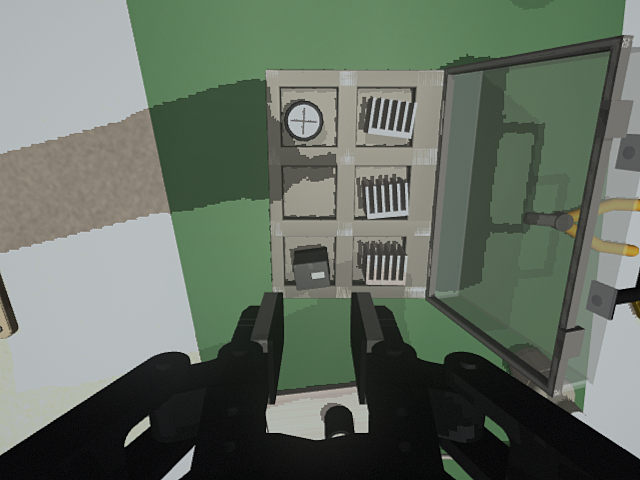

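The wrist view shows everything clearly. The cap is at (303,121), sinks at (390,115), (387,197) and (385,262), and the relay at (311,268). Front-mid is empty and the lid is open. Now the sinks.

Run:
```python
from h import *
plan((.533,.0745,.12,77.5),(.533,.0745,.019,77.5))
p,d,T,K=shot('top'); W=cloud(d,T,K); X,Y,Z=W[...,0],W[...,1],W[...,2]
m=(X>.34)&(X<.6)&(Y>.2)&(Y<.42)&(Z>.025)&(Z<.06)
m=cv2.morphologyEx(m.astype(np.uint8),cv2.MORPH_CLOSE,np.ones((3,3)))
n,l,s,c=cv2.connectedComponentsWithStats(m); i=1+s[1:,4].argmax()
P=W[l==i][:,:2]; P=P[~np.isnan(P).any(1)]
print(cv2.minAreaRect(P.astype(np.float32)), P.min(0),P.max(0))
for lo,hi in [((.38,.55),None)]:pass
f=(X>.41)&(X<.52)&(Y>.27)&(Y<.36)&(Z<.015); print('floor z',np.median(Z[f]))
# inner floor rect
fl=((X>.34)&(X<.6)&(Y>.2)&(Y<.42)&(Z<.015)&(p[...,0].astype(int)>p[...,1].astype(int)+25)).astype(np.uint8)
n,l,s,c=cv2.connectedComponentsWithStats(fl); i=1+s[1:,4].argmax(); print('floor',cv2.minAreaRect(W[l==i][:,:2].astype(np.float32)))
```

```text
now [0.4608 0.0104 0.2667] yaw -5.7 tilt 0.06 w 0.302 t 8.62 F [-0.2 -0.3  0.2]
(0.533, 0.0745, 0.12, 77.5) -> [0.0655, -0.0711, 0.1466] [0.0, 0.1, -83.2]
(0.533, 0.0745, 0.12, 77.5) -> [0.0655, -0.0711, 0.1466] [0.1, -0.0, 96.8]
(0.533, 0.0745, 0.019, 77.5) -> [0.0656, -0.0712, 0.2476] [0.0, 0.1, -83.2]
(0.533, 0.0745, 0.019, 77.5) -> [0.0656, -0.0712, 0.2476] [0.1, -0.0, 96.8]
((0.4636392295360565, 0.3051128089427948), (0.17444586753845215, 0.13263891637325287), 11.695119857788086) [0.37061605 0.22467558] [0.56108185 0.38616179]
floor z 0.0035567194932455415
floor ((0.4638729691505432, 0.3092189431190491), (0.1558839976787567, 0.11179061233997345), 11.456789016723633)
```

servo_tool([
  [0.6,0.0656,-0.0712,0.02,0,0,-20],
  [0.6,0.0656,-0.0712,0.05,0,0,-40],
  [0.6,0.0656,-0.0712,0.08,0,0,-60],
  [0.6,0.0656,-0.0712,0.11,0,0,-83.2],
  [0.6,0.0656,-0.0712,0.14,0,0,-83.2],
  [0.6,0.0656,-0.0712,0.15,0,0,-83.2],
  [0.6,0.0656,-0.0712,0.15,0,0,-83.2],
  [0.6,0.0656,-0.0712,0.15,0,0,-83.2],
  [0.6,0.0656,-0.0712,0.19,0,0,-83.2],
  [0.6,0.0656,-0.0712,0.225,0,0,-83.2],
  [0.6,0.0656,-0.0712,0.24,0,0,-83.2],
  [0.6,0.0656,-0.0712,0.2476,0,0,-83.2],
  [0.6,0.0656,-0.0712,0.2476,0,0,-83.2],
  [0,0.0656,-0.0712,0.2476,0,0,-83.2],
  [0,0.0656,-0.0712,0.2476,0,0,-83.2],
  [0,0.0656,-0.0712,0.2476,0,0,-83.2],
  [0,0.0656,-0.0712,0.2476,0,0,-83.2],
  [0,0.0656,-0.0712,0.22,0,0,-83.2],
  [0,0.0656,-0.0712,0.17,0,0,-83.2],
  [0,0.0656,-0.0712,0.13,0,0,-83.2],
], grip_force=50)

```text
clock: 11.18
position: [0.5329, 0.0749, 0.139]
ee_rot: [0.78, 0.626, 0.0, 0.0]
ft_force: [0.3, 0.6, -0.3]
grip_width: 0.338
```

```bash
python3 -c "
from h import *
plan((.508,.314,.13,100.5),(.508,.314,.024,100.5))
print(np.round(monitor.get_obs()['joint_pos'],3))"
```

```text
now [0.5329 0.0749 0.139 ] yaw 77.5 tilt 0.05 w 0.338 t 11.18 F [ 0.3  0.6 -0.3]
(0.508, 0.314, 0.13, 100.5) -> [0.2281, -0.0759, 0.009] [0.0, -0.0, -23.0]
(0.508, 0.314, 0.13, 100.5) -> [0.2281, -0.0759, 0.009] [-0.0, -0.1, 157.0]
(0.508, 0.314, 0.024, 100.5) -> [0.228, -0.076, 0.115] [0.0, -0.0, -23.0]
(0.508, 0.314, 0.024, 100.5) -> [0.228, -0.076, 0.115] [-0.0, -0.1, 157.0]
[-0.676  0.225  0.513  1.833 -0.123  1.113  1.234]
```

servo_tool([
  [0,0.06,-0.02,0.009,0,0,-10],
  [0,0.12,-0.04,0.009,0,0,-20],
  [0,0.18,-0.06,0.009,0,0,-23],
  [0,0.228,-0.076,0.009,0,0,-23],
  [0,0.228,-0.076,0.05,0,0,-23],
  [0,0.228,-0.076,0.095,0,0,-23],
  [0,0.228,-0.076,0.115,0,0,-23],
  [0,0.228,-0.076,0.115,0,0,-23],
  [0.6,0.228,-0.076,0.115,0,0,-23],
  [0.6,0.228,-0.076,0.115,0,0,-23],
  [0.6,0.228,-0.076,0.08,0,0,-23],
  [0.6,0.228,-0.076,0.03,0,0,-23],
  [0.6,0.17,-0.05,0.01,0,0,-20],
  [0.6,0.11,-0.02,0.01,0,0,-12.4],
  [0.6,0.05,0.008,0.01,0,0,-12.4],
  [0.6,-0.01,0.008,0.01,0,0,-12.4],
  [0.6,-0.0715,0.008,0.01,0,0,-12.4],
  [0.6,-0.0715,0.008,0.01,0,0,-12.4],
  [0.6,-0.0715,0.008,0.01,0,0,-12.4],
])

```text
clock: 13.55
position: [0.5254, 0.0035, 0.1276]
ee_rot: [0.708, 0.706, 0.001, 0.0]
ft_force: [-0.0, 1.2, 0.9]
grip_width: 0.603
```

Run:
```python
from look import *
plan((.525,.003,.13,89.5),(.525,.003,.019,89.5),(.464,.307,.13,100.5))
print(np.round(monitor.get_obs()['joint_pos'],3))
parts('top',(.38,.55,.2,.42),zlo=.025,zhi=.07)
p,d,T,K=parts('wrist',(.38,.57,-.12,.13),'w3')
```

```text
now [0.5254 0.0035 0.1276] yaw 89.9 tilt 0.08 w 0.603 t 13.55 F [-0.   1.2  0.9]
(0.525, 0.003, 0.13, 89.5) -> [-0.0005, -0.0004, -0.0024] [0.1, -0.1, 0.4]
(0.525, 0.003, 0.13, 89.5) -> [-0.0005, -0.0004, -0.0024] [0.1, 0.1, -179.6]
(0.525, 0.003, 0.019, 89.5) -> [-0.0007, -0.0005, 0.1086] [0.1, -0.1, 0.4]
(0.525, 0.003, 0.019, 89.5) -> [-0.0007, -0.0005, 0.1086] [0.1, 0.1, -179.6]
(0.464, 0.307, 0.13, 100.5) -> [0.3033, -0.062, -0.0022] [0.1, -0.0, -10.6]
(0.464, 0.307, 0.13, 100.5) -> [0.3033, -0.062, -0.0022] [-0.1, -0.1, 169.4]
[-0.557  0.209  0.521  1.877 -0.118  1.084  1.578]
comp px [112. 274.] 568 rect c [0.4765 0.3618] size [0.0791 0.1782] ang 72.8 z 0.0414 med [0.4865 0.3628]
comp px [171. 278.] 318 rect c [0.4718 0.2422] size [0.1579 0.0059] ang 11.6 z 0.0424 med [0.4704 0.241 ]
comp px [139. 259.] 175 rect c [0.5082 0.3109] size [0.0381 0.0256] ang 12.2 z 0.0393 med [0.5103 0.3042]
comp px [152. 321.] 86 rect c [0.3851 0.2739] size [0.0078 0.0428] ang 11.7 z 0.0417 med [0.3844 0.2746]
comp px [193. 107.] 3834 rect c [ 0.4499 -0.0607] size [0.0331 0.0275] ang 2.2 z 0.0474 med [ 0.4493 -0.0587]
comp px [455. 123.] 3652 rect c [0.4577 0.0799] size [0.0332 0.0334] ang 55.4 z 0.0473 med [0.4571 0.0779]
comp px [198. 235.] 3580 rect c [ 0.5214 -0.0637] size [0.0305 0.0388] ang 83.2 z 0.0422 med [ 0.5207 -0.064 ]
comp px [313. 242.] 3254 rect c [0.5253 0.0033] size [0.0387 0.03  ] ang 0.1 z 0.0426 med [0.5261 0.0028]
comp px [136. 306.] 69 rect c [ 0.5688 -0.1085] size [0.0065 0.0022] ang 89.4 z 0.0339 med [ 0.5689 -0.1087]
```

servo_tool([
  [0.6,-0.0005,0,0.05,0,0,0],
  [0.6,-0.0005,0,0.095,0,0,0],
  [0.6,-0.0005,0,0.1086,0,0,0],
  [0,-0.0005,0,0.1086,0,0,0],
  [0,-0.0005,0,0.1086,0,0,0],
  [0,-0.0005,0,0.1086,0,0,0],
  [0,-0.0005,0,0.1086,0,0,0],
  [0,-0.0005,0,0.07,0,0,0],
  [0,-0.0005,0,0.02,0,0,0],
  [0,0.06,-0.012,0,0,0,0],
  [0,0.12,-0.024,0,0,0,-10.6],
  [0,0.18,-0.036,0,0,0,-10.6],
  [0,0.24,-0.049,0,0,0,-10.6],
  [0,0.303,-0.062,0,0,0,-10.6],
  [0,0.303,-0.062,0.03,0,0,-10.6],
  [0,0.303,-0.062,0.08,0,0,-10.6],
  [0,0.303,-0.062,0.104,0,0,-10.6],
  [0,0.303,-0.062,0.104,0,0,-10.6],
])

```text
clock: 15.9
position: [0.4624, 0.3056, 0.0217]
ee_rot: [0.639, 0.769, -0.002, -0.0]
ft_force: [0.4, 0.2, 0.9]
grip_width: 0.337
```

Run:
```python
from look import *
plan((.5213,-.0637,.13,83.3))
```

```text
now [0.4624 0.3056 0.0217] yaw 100.5 tilt 0.18 w 0.337 t 15.9 F [0.4 0.2 0.9]
(0.5213, -0.0637, 0.13, 83.3) -> [-0.3741, -0.01, -0.1076] [-0.1, 0.1, 17.2]
(0.5213, -0.0637, 0.13, 83.3) -> [-0.3741, -0.01, -0.1076] [-0.2, -0.2, -162.8]
```

servo_tool([
  [0.6,0,0,0,0,0,0],
  [0.6,0,0,0,0,0,0],
  [0.6,0,0,-0.05,0,0,0],
  [0.6,0,0,-0.107,0,0,0],
  [0.6,-0.06,0,-0.107,0,0,5],
  [0.6,-0.12,-0.002,-0.107,0,0,10],
  [0.6,-0.18,-0.004,-0.107,0,0,17],
  [0.6,-0.24,-0.006,-0.107,0,0,17.2],
  [0.6,-0.3,-0.008,-0.107,0,0,17.2],
  [0.6,-0.36,-0.01,-0.107,0,0,17.2],
  [0.6,-0.374,-0.01,-0.107,0,0,17.2],
  [0.6,-0.374,-0.01,-0.107,0,0,17.2],
  [0.6,-0.374,-0.01,-0.107,0,0,17.2],
])

```text
clock: 17.52
position: [0.5222, -0.061, 0.1302]
ee_rot: [0.746, 0.666, 0.0, -0.0]
ft_force: [-1.4, -0.3, -0.5]
grip_width: 0.599
```

Run:
```python
from look import *
plan((.5213,-.0637,.019,83.3),(.42,.299,.13,100.5))
parts('top',(.38,.55,.2,.42),zlo=.025,zhi=.07)
p,d,T,K=parts('wrist',(.38,.56,-.12,.13),'w4')
```

```text
now [ 0.5222 -0.061   0.1302] yaw 83.5 tilt 0.06 w 0.599 t 17.52 F [-1.4 -0.3 -0.5]
(0.5213, -0.0637, 0.019, 83.3) -> [-0.0029, -0.0006, 0.1112] [0.0, -0.1, 0.2]
(0.5213, -0.0637, 0.019, 83.3) -> [-0.0029, -0.0006, 0.1112] [0.1, 0.0, -179.8]
(0.42, 0.299, 0.13, 100.5) -> [0.3461, -0.1424, 0.0005] [0.0, -0.1, -17.0]
(0.42, 0.299, 0.13, 100.5) -> [0.3461, -0.1424, 0.0005] [-0.1, -0.0, 163.0]
comp px [114. 250.] 283 rect c [0.5187 0.3381] size [0.053 0.089] ang 12.3 z 0.0422 med [0.5347 0.3719]
comp px [170. 274.] 222 rect c [0.4796 0.2436] size [0.1103 0.006 ] ang 12.3 z 0.0425 med [0.4784 0.2429]
comp px [139. 259.] 166 rect c [0.5084 0.3116] size [0.0383 0.0269] ang 10.7 z 0.0395 med [0.5113 0.3045]
comp px [110. 298.] 282 rect c [0.4305 0.3622] size [0.1027 0.0072] ang 11.2 z 0.0411 med [0.4285 0.3608]
comp px [145. 281.] 105 rect c [0.4644 0.2979] size [0.0371 0.0146] ang 10.7 z 0.0394 med [0.4642 0.2934]
comp px [176. 309.] 66 rect c [0.4083 0.2292] size [0.0284 0.0049] ang 9.8 z 0.0402 med [0.4083 0.2286]
comp px [152. 320.] 87 rect c [0.3852 0.2736] size [0.0076 0.0476] ang 12.2 z 0.0424 med [0.3844 0.2732]
comp px [561. 100.] 4205 rect c [0.4574 0.0798] size [0.0337 0.0336] ang 37.4 z 0.0472 med [0.457  0.0761]
comp px [300. 115.] 3264 rect c [ 0.4499 -0.0609] size [0.0331 0.0271] ang 2.0 z 0.0475 med [ 0.4494 -0.0607]
comp px [310. 241.] 3126 rect c [ 0.5213 -0.0637] size [0.03   0.0386] ang 83.0 z 0.0425 med [ 0.5224 -0.0641]
```

servo_tool([
  [0.6,-0.0025,-0.0006,0.05,0,0,0],
  [0.6,-0.0025,-0.0006,0.095,0,0,0],
  [0.6,-0.0025,-0.0006,0.111,0,0,0],
  [0,-0.0025,-0.0006,0.111,0,0,0],
  [0,-0.0025,-0.0006,0.111,0,0,0],
  [0,-0.0025,-0.0006,0.111,0,0,0],
  [0,-0.0025,-0.0006,0.111,0,0,0],
  [0,-0.0025,-0.0006,0.07,0,0,0],
  [0,-0.0025,-0.0006,0.02,0,0,0],
  [0,0.06,-0.024,0,0,0,-4],
  [0,0.117,-0.048,0,0,0,-8],
  [0,0.174,-0.072,0,0,0,-12],
  [0,0.231,-0.096,0,0,0,-17],
  [0,0.29,-0.12,0,0,0,-17],
  [0,0.346,-0.1424,0,0,0,-17],
  [0,0.346,-0.1424,0.03,0,0,-17],
  [0,0.346,-0.1424,0.08,0,0,-17],
  [0,0.346,-0.1424,0.107,0,0,-17],
  [0,0.346,-0.1424,0.107,0,0,-17],
])

```text
clock: 20.0
position: [0.4199, 0.2963, 0.0219]
ee_rot: [0.64, 0.768, -0.002, -0.0]
ft_force: [-1.7, 0.1, -0.2]
grip_width: 0.339
```

Run:
```python
from look import *
plan((.45,-.0606,.15,92.),(.45,-.0606,.15,2.))
```

```text
now [0.4199 0.2963 0.0219] yaw 100.3 tilt 0.17 w 0.339 t 20.0 F [-1.7  0.1 -0.2]
(0.45, -0.0606, 0.15, 92.0) -> [-0.3567, -0.0347, -0.1274] [-0.1, 0.1, 8.3]
(0.45, -0.0606, 0.15, 92.0) -> [-0.3567, -0.0347, -0.1274] [-0.2, -0.2, -171.7]
(0.45, -0.0606, 0.15, 2.0) -> [-0.3567, -0.0347, -0.1274] [-0.2, -0.0, -81.7]
(0.45, -0.0606, 0.15, 2.0) -> [-0.3567, -0.0347, -0.1274] [-0.0, 0.2, 98.3]
```

servo_tool([
  [0.6,0,0,0,0,0,0],
  [0.6,0,0,0,0,0,0],
  [0.6,0,0,-0.05,0,0,0],
  [0.6,0,0,-0.107,0,0,0],
  [0.6,-0.06,-0.005,-0.107,0,0,4],
  [0.6,-0.12,-0.01,-0.107,0,0,8.3],
  [0.6,-0.18,-0.015,-0.107,0,0,8.3],
  [0.6,-0.24,-0.02,-0.107,0,0,8.3],
  [0.6,-0.3,-0.03,-0.107,0,0,8.3],
  [0.6,-0.357,-0.035,-0.107,0,0,8.3],
  [0.6,-0.357,-0.035,-0.107,0,0,8.3],
  [0.6,-0.357,-0.035,-0.107,0,0,8.3],
  [0.6,-0.357,-0.035,-0.107,0,0,8.3],
])

```text
clock: 21.62
position: [0.4505, -0.0591, 0.1302]
ee_rot: [0.694, 0.72, 0.0, -0.0]
ft_force: [0.4, 0.4, -0.9]
grip_width: 0.596
```

Run:
```python
from look import *
plan((.45,-.0608,.021,92),(.518,-.0645,.13,84.3))
parts('top',(.38,.55,.2,.42),zlo=.025,zhi=.07)
p,d,T,K=parts('wrist',(.38,.56,-.12,.13),'w5')
W=cloud(d,T,K); v=W[...,2]; 
# back row pocket floors, via low mask
m=((W[...,0]>.48)&(W[...,0]<.57)&(W[...,1]>-.1)&(W[...,1]<.11)&(v<.0115)&(v>-.005)).astype(np.uint8)
n,l,s,c=cv2.connectedComponentsWithStats(m)
for i in range(1,n):
    if s[i,4]>800: print('low',s[i,4],cv2.minAreaRect(W[l==i][:,:2].astype(np.float32)))
```

```text
now [ 0.4505 -0.0591  0.1302] yaw 92.2 tilt 0.04 w 0.596 t 21.62 F [ 0.4  0.4 -0.9]
(0.45, -0.0608, 0.021, 92) -> [-0.0018, -0.0007, 0.1092] [0.0, -0.0, 0.2]
(0.45, -0.0608, 0.021, 92) -> [-0.0018, -0.0007, 0.1092] [0.1, 0.0, -179.8]
(0.518, -0.0645, 0.13, 84.3) -> [-0.008, 0.0672, 0.0003] [0.0, -0.0, 7.9]
(0.518, -0.0645, 0.13, 84.3) -> [-0.008, 0.0672, 0.0003] [0.1, 0.0, -172.1]
comp px [112. 264.] 457 rect c [0.5009 0.361 ] size [0.0731 0.1432] ang 64.3 z 0.0416 med [0.5082 0.3672]
comp px [166. 250.] 90 rect c [0.5282 0.2533] size [0.0436 0.0048] ang 12.0 z 0.0414 med [0.5279 0.2529]
comp px [139. 260.] 172 rect c [0.508 0.313] size [0.0382 0.03  ] ang 10.7 z 0.0397 med [0.5084 0.305 ]
comp px [172. 289.] 227 rect c [0.4493 0.2375] size [0.112 0.005] ang 11.3 z 0.0419 med [0.448  0.2362]
comp px [145. 281.] 95 rect c [0.4644 0.2965] size [0.0369 0.012 ] ang 11.0 z 0.0398 med [0.4646 0.2934]
comp px [148. 302.] 89 rect c [0.4227 0.284 ] size [0.0366 0.0064] ang 6.7 z 0.0399 med [0.4221 0.2839]
comp px [112. 314.] 107 rect c [0.3991 0.3563] size [0.0389 0.0064] ang 12.0 z 0.0406 med [0.4002 0.3546]
comp px [149. 321.] 61 rect c [0.3844 0.2799] size [0.0315 0.0079] ang 89.9 z 0.0424 med [0.3844 0.2786]
comp px [313. 241.] 2753 rect c [ 0.4496 -0.0607] size [0.0337 0.0268] ang 1.4 z 0.0473 med [ 0.4473 -0.0608]
comp px [545. 261.] 3150 rect c [0.457 0.08 ] size [0.0346 0.0329] ang 88.7 z 0.047 med [0.455 0.076]
low 4593 ((0.5197156071662903, -0.0638028159737587), (0.052457574754953384, 0.050008367747068405), 84.63833618164062)
low 1040 ((0.5258439779281616, -0.008685862645506859), (0.0188128724694252, 0.04798319935798645), 83.71119689941406)
low 3283 ((0.5339978337287903, 0.07895733416080475), (0.0482880063354969, 0.04831821098923683), 86.0638427734375)
```

servo_tool([
  [0.6,-0.0018,-0.0007,0.05,0,0,0],
  [0.6,-0.0018,-0.0007,0.095,0,0,0],
  [0.6,-0.0018,-0.0007,0.11,0,0,0],
  [0,-0.0018,-0.0007,0.11,0,0,0],
  [0,-0.0018,-0.0007,0.11,0,0,0],
  [0,-0.0018,-0.0007,0.11,0,0,0],
  [0,-0.0018,-0.0007,0.11,0,0,0],
  [0,-0.0018,-0.0007,0.07,0,0,0],
  [0,-0.0018,-0.0007,0.05,0,0,0],
  [0,-0.007,0.03,0.04,0,0,4],
  [0,-0.0073,0.0685,0.05,0,0,7.9],
  [0,-0.0073,0.0685,0.06,0,0,7.9],
  [0,-0.0073,0.0685,0.09,0,0,7.9],
  [0,-0.0073,0.0685,0.107,0,0,7.9],
  [0,-0.0073,0.0685,0.107,0,0,7.9],
  [0.55,-0.0073,0.0685,0.107,0,0,7.9],
  [0.55,-0.0073,0.0685,0.107,0,0,7.9],
  [0.55,-0.0073,0.0685,0.08,0,0,7.9],
  [0.55,-0.0073,0.0685,0.02,0,0,7.9],
  [0.55,-0.0073,0.0685,-0.04,0,0,7.9],
])

```text
clock: 24.22
position: [0.5187, -0.0653, 0.1719]
ee_rot: [0.742, 0.67, -0.0, -0.0]
ft_force: [0.4, 0.9, -0.6]
grip_width: 0.552
```

Run:
```python
from look import *
plan((.44,-.25,.25,90))
p,d,T,K=parts('wrist',(.38,.56,-.12,.13),'w6')
print('top'); p,d,T,K=parts('top',(.33,.6,-.42,-.17)); 
for t in ['relay1_mid','cap1_mid']: print(t,[tuple(map(float,x)) for x in find('top',t,T)])
```

```text
now [ 0.5187 -0.0653  0.1719] yaw 84.1 tilt 0.01 w 0.552 t 24.23 F [ 0.4  0.9 -0.6]
(0.44, -0.25, 0.25, 90) -> [-0.1918, -0.0595, -0.0781] [-0.0, -0.0, -5.9]
(0.44, -0.25, 0.25, 90) -> [-0.1918, -0.0595, -0.0781] [-0.0, 0.0, 174.1]
comp px [532. 110.] 2859 rect c [0.4574 0.0796] size [0.0337 0.0331] ang 70.1 z 0.0472 med [0.457  0.0764]
comp px [316. 223.] 2037 rect c [ 0.5181 -0.0646] size [0.0267 0.0331] ang 83.9 z 0.0473 med [ 0.5162 -0.0645]
top
comp px [445. 248.] 235 rect c [ 0.5332 -0.3238] size [0.0277 0.0338] ang 68.5 z 0.0446 med [ 0.5327 -0.3217]
comp px [416. 283.] 236 rect c [ 0.4607 -0.259 ] size [0.0333 0.0326] ang 33.5 z 0.0446 med [ 0.4603 -0.2578]
comp px [449. 308.] 246 rect c [ 0.4092 -0.3266] size [0.0329 0.0278] ang 28.2 z 0.0446 med [ 0.4095 -0.3247]
relay1_mid [(0.74, 0.2424, -0.3493, 0.0412), (0.73, 0.4119, -0.3188, 0.0473), (0.71, 0.4167, -0.4321, 0.0416)]
cap1_mid [(0.72, 0.4605, -0.2547, 0.0455)]
```

Run:
```python
from look import *
plan((.44,-.30,.22,68.5))
```

```text
now [ 0.5197 -0.065   0.1712] yaw 84.2 tilt 0.18 w 0.548 t 24.43 F [ 0.   0.2 -0.7]
(0.44, -0.3, 0.22, 68.5) -> [-0.2418, -0.0553, -0.0493] [0.1, -0.1, 15.7]
(0.44, -0.3, 0.22, 68.5) -> [-0.2418, -0.0553, -0.0493] [0.2, 0.2, -164.3]
```

servo_tool([
  [0.6,-0.06,-0.014,-0.03,0,0,8],
  [0.6,-0.12,-0.028,-0.05,0,0,15.7],
  [0.6,-0.18,-0.042,-0.05,0,0,15.7],
  [0.6,-0.24,-0.055,-0.05,0,0,15.7],
  [0.6,-0.242,-0.055,-0.05,0,0,15.7],
  [0.6,-0.242,-0.055,-0.05,0,0,15.7],
  [0.6,-0.242,-0.055,-0.05,0,0,15.7],
])

```text
clock: 25.3
position: [0.4403, -0.2986, 0.2193]
ee_rot: [0.826, 0.563, -0.0, -0.001]
ft_force: [0.1, -0.1, 0.7]
grip_width: 0.6
```

Run:
```python
from look import *
plan((.5332,-.326,.1,68.5),(.5332,-.326,.016,68.5))
p,d,T,K=parts('wrist',(.33,.6,-.42,-.17),'w7'); print(np.round(monitor.get_obs()['joint_pos'],3))
```

```text
now [ 0.4403 -0.2986  0.2193] yaw 68.6 tilt 0.07 w 0.6 t 25.3 F [ 0.1 -0.1  0.7]
(0.5332, -0.326, 0.1, 68.5) -> [0.0084, 0.0966, 0.1192] [-0.1, -0.0, 0.1]
(0.5332, -0.326, 0.1, 68.5) -> [0.0084, 0.0966, 0.1192] [0.0, -0.1, -179.9]
(0.5332, -0.326, 0.016, 68.5) -> [0.0083, 0.0967, 0.2032] [-0.1, -0.0, 0.1]
(0.5332, -0.326, 0.016, 68.5) -> [0.0083, 0.0967, 0.2032] [0.0, -0.1, -179.9]
comp px [268. 186.] 1571 rect c [ 0.4088 -0.3268] size [0.0329 0.0274] ang 29.0 z 0.0464 med [ 0.4079 -0.3255]
comp px [370. 215.] 1481 rect c [ 0.4604 -0.2596] size [0.0329 0.0335] ang 79.1 z 0.0462 med [ 0.4586 -0.2597]
comp px [327. 317.] 1312 rect c [ 0.5334 -0.324 ] size [0.0267 0.0337] ang 68.7 z 0.0461 med [ 0.5297 -0.3231]
[-0.34   0.176  0.957  1.763 -0.15   1.281  1.85 ]
```

View pics/w7.png

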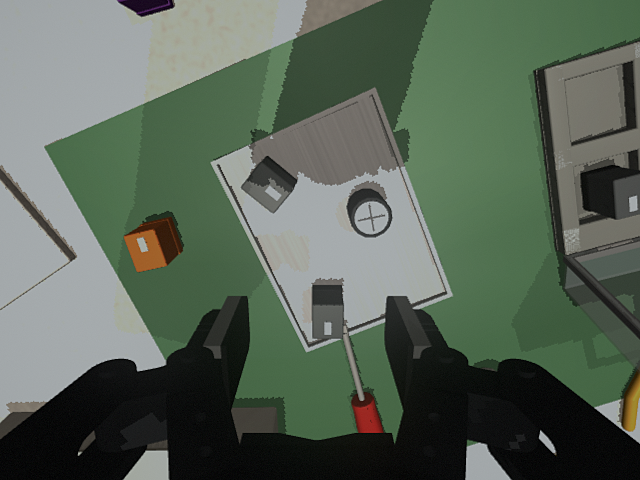

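The tray holds a relay (268,186), a cap (370,215) and a relay (327,310). The screwdriver shaft ends by the last relay at (347,322), so I'm checking its height.

Run:
```python
from look import *
p,d,T,K=shot('wrist'); W=cloud(d,T,K)
for v in range(315,400,12):
    r=W[v,335:385]; 
    k=np.nanargmax(np.where(r[:,2]<.03,r[:,2],np.nan)); print(v,335+k,np.round(r[k],4))
```

```text
315 384 [ 0.5673 -0.2778  0.0064]
327 345 [ 0.5608 -0.3159  0.0156]
339 346 [ 0.5725 -0.3193  0.0165]
351 346 [ 0.5849 -0.3238  0.016 ]
363 350 [ 0.5983 -0.3247  0.0168]
375 356 [ 0.6131 -0.3238  0.0166]
387 358 [ 0.6266 -0.3266  0.0169]
399 371 [ 0.6438 -0.3191  0.0177]
```

servo_tool([
  [0.6,0.005,0.05,0.04,0,0,0],
  [0.6,0.01,0.096,0.08,0,0,0],
  [0.6,0.01,0.096,0.13,0,0,0],
  [0.6,0.01,0.096,0.17,0,0,0],
  [0.6,0.01,0.096,0.19,0,0,0],
  [0.6,0.01,0.096,0.197,0,0,0],
  [0.6,0.01,0.096,0.197,0,0,0],
  [0,0.01,0.096,0.197,0,0,0],
  [0,0.01,0.096,0.197,0,0,0],
  [0,0.01,0.096,0.197,0,0,0],
  [0,0.01,0.096,0.197,0,0,0],
  [0,0.01,0.096,0.16,0,0,0],
  [0,0.01,0.096,0.11,0,0,0],
  [0,0.01,0.096,0.08,0,0,0],
  [0,0.01,0.096,0.08,0,0,0],
])

```text
clock: 27.28
position: [0.5338, -0.3272, 0.1429]
ee_rot: [0.827, 0.562, 0.001, 0.002]
ft_force: [0.2, -0.1, -0.9]
grip_width: 0.319
```

Run:
```python
from look import *
plan((.526,.0058,.13,84.3),(.526,.0058,.025,84.3)); print(np.round(monitor.get_obs()['joint_pos'],3))
```

```text
now [ 0.5338 -0.3272  0.1429] yaw 68.4 tilt 0.28 w 0.319 t 27.27 F [ 0.2 -0.1 -0.9]
(0.526, 0.0058, 0.13, 84.3) -> [0.3068, -0.1297, 0.0124] [0.3, 0.0, -15.9]
(0.526, 0.0058, 0.13, 84.3) -> [0.3068, -0.1297, 0.0124] [0.0, -0.4, 164.1]
(0.526, 0.0058, 0.025, 84.3) -> [0.3068, -0.1302, 0.1174] [0.3, 0.0, -15.9]
(0.526, 0.0058, 0.025, 84.3) -> [0.3068, -0.1302, 0.1174] [0.0, -0.4, 164.1]
[-0.174  0.517  0.879  1.611 -0.42   1.21   1.985]
```

servo_tool([
  [0,0.05,-0.021,0,0,0,-3],
  [0,0.1,-0.042,0,0,0,-6],
  [0,0.155,-0.065,0,0,0,-10],
  [0,0.21,-0.088,0,0,0,-15.9],
  [0,0.265,-0.11,0,0,0,-15.9],
  [0,0.307,-0.13,0,0,0,-15.9],
  [0,0.307,-0.13,0.02,0,0,-15.9],
  [0,0.307,-0.13,0.06,0,0,-15.9],
  [0,0.307,-0.13,0.1,0,0,-15.9],
  [0,0.307,-0.13,0.117,0,0,-15.9],
  [0,0.307,-0.13,0.117,0,0,-15.9],
  [0.55,0.307,-0.13,0.117,0,0,-15.9],
  [0.55,0.307,-0.13,0.117,0,0,-15.9],
  [0.55,0.307,-0.13,0.08,0,0,-15.9],
  [0.55,0.307,-0.13,0.02,0,0,-15.9],
  [0.55,0.307,-0.13,-0.04,0,0,-15.9],
])

```text
clock: 29.28
position: [0.5242, 0.0069, 0.1818]
ee_rot: [0.741, 0.671, -0.0, -0.0]
ft_force: [1.0, 1.2, -1.1]
grip_width: 0.549
```

Run:
```python
from look import *
plan((.4088,-.327,.14,119),(.43,-.25,.2,100))
p,d,T,K=parts('wrist',(.38,.56,-.12,.13),'w8')
print('top'); p,d,T,K=parts('top',(.33,.6,-.42,-.17)); print(np.round(monitor.get_obs()['joint_pos'],3))
```

```text
now [0.5242 0.0069 0.1818] yaw 84.3 tilt 0.02 w 0.549 t 29.27 F [ 1.   1.2 -1.1]
(0.4088, -0.327, 0.14, 119) -> [-0.3437, -0.0819, 0.0418] [-0.0, -0.0, -34.7]
(0.4088, -0.327, 0.14, 119) -> [-0.3437, -0.0819, 0.0418] [-0.0, 0.0, 145.3]
(0.43, -0.25, 0.2, 100) -> [-0.2649, -0.0684, -0.0182] [-0.0, 0.0, -15.7]
(0.43, -0.25, 0.2, 100) -> [-0.2649, -0.0684, -0.0182] [0.0, 0.0, 164.3]
comp px [416. 113.] 2322 rect c [0.4578 0.08  ] size [0.0332 0.0333] ang 81.0 z 0.0473 med [0.4572 0.0788]
comp px [316. 218.] 1895 rect c [0.5218 0.0079] size [0.0271 0.0331] ang 85.2 z 0.0474 med [0.5199 0.0078]
comp px [215. 222.] 2089 rect c [ 0.5183 -0.0646] size [0.0274 0.0331] ang 83.9 z 0.0472 med [ 0.5167 -0.0628]
top
comp px [416. 283.] 223 rect c [ 0.4603 -0.2588] size [0.0332 0.0316] ang 24.6 z 0.0446 med [ 0.4603 -0.2581]
comp px [449. 308.] 245 rect c [ 0.409  -0.3259] size [0.0331 0.0275] ang 27.4 z 0.0447 med [ 0.4095 -0.3244]
[-0.863  0.172  0.853  1.824 -0.142  1.199  1.505]
```

servo_tool([
  [0.65,-0.055,-0.013,0,0,0,10],
  [0.65,-0.11,-0.026,0,0,0,20],
  [0.65,-0.17,-0.04,0,0,0,30],
  [0.65,-0.23,-0.054,0,0,0,40],
  [0.65,-0.29,-0.068,0.02,0,0,50],
  [0.65,-0.343,-0.082,0.06,0,0,55.8],
  [0.65,-0.343,-0.082,0.09,0,0,55.8],
  [0.65,-0.343,-0.082,0.13,0,0,55.8],
  [0.65,-0.343,-0.082,0.15,0,0,55.8],
  [0.65,-0.343,-0.082,0.16,0,0,55.8],
  [0.65,-0.343,-0.082,0.16,0,0,55.8],
  [0,-0.343,-0.082,0.16,0,0,55.8],
  [0,-0.343,-0.082,0.16,0,0,55.8],
  [0,-0.343,-0.082,0.16,0,0,55.8],
  [0,-0.343,-0.082,0.16,0,0,55.8],
  [0,-0.343,-0.082,0.12,0,0,55.8],
  [0,-0.343,-0.082,0.07,0,0,55.8],
  [0,-0.343,-0.082,0.04,0,0,55.8],
  [0,-0.343,-0.082,0.04,0,0,55.8],
])

```text
clock: 31.75
position: [0.4105, -0.3269, 0.1422]
ee_rot: [0.969, 0.247, 0.002, 0.001]
ft_force: [1.3, -0.4, -0.7]
grip_width: 0.386
```

Run:
```python
from look import *
plan((.533,.0753,.14,-5.7)); print(np.round(monitor.get_obs()['joint_pos'],3))
```

```text
now [ 0.4105 -0.3269  0.1422] yaw 28.6 tilt 0.26 w 0.386 t 31.75 F [ 1.3 -0.4 -0.7]
(0.533, 0.0753, 0.14, -5.7) -> [0.3, -0.2946, 0.0024] [0.1, -0.2, 34.3]
(0.533, 0.0753, 0.14, -5.7) -> [0.3, -0.2946, 0.0024] [0.3, 0.1, -145.7]
[-0.38   0.322  1.139  1.885 -0.325  1.135  1.377]
```

servo_tool([
  [0,0.042,-0.042,0,0,0,5],
  [0,0.085,-0.084,0,0,0,10],
  [0,0.128,-0.126,0,0,0,16],
  [0,0.171,-0.168,0,0,0,24],
  [0,0.214,-0.21,0,0,0,34.3],
  [0,0.257,-0.252,0,0,0,34.3],
  [0,0.3,-0.2946,0.002,0,0,34.3],
  [0,0.3,-0.2946,0.01,0,0,34.3],
  [0,0.3,-0.2946,0.06,0,0,34.3],
  [0,0.3,-0.2946,0.1,0,0,34.3],
  [0,0.3,-0.2946,0.117,0,0,34.3],
  [0,0.3,-0.2946,0.117,0,0,34.3],
  [0.58,0.3,-0.2946,0.117,0,0,34.3],
  [0.58,0.3,-0.2946,0.117,0,0,34.3],
  [0.58,0.3,-0.2946,0.08,0,0,34.3],
  [0.58,0.3,-0.2946,0.02,0,0,34.3],
  [0.58,0.3,-0.2946,-0.04,0,0,34.3],
])

```text
clock: 33.88
position: [0.5317, 0.0757, 0.182]
ee_rot: [0.999, -0.05, 0.0, -0.0]
ft_force: [-0.1, 1.6, 0.7]
grip_width: 0.577
```

Run:
```python
from look import *
plan((.4604,-.259,.18,-5),(.4604,-.259,.18,25),(.4604,-.259,.18,80))
p,d,T,K=parts('wrist',(.38,.56,-.12,.13),'w9')
print('top'); p,d,T,K=parts('top',(.33,.6,-.42,-.17)); print(np.round(monitor.get_obs()['joint_pos'],3))
```

```text
now [0.5317 0.0757 0.182 ] yaw -5.8 tilt 0.01 w 0.577 t 33.88 F [-0.1  1.6  0.7]
(0.4604, -0.259, 0.18, -5) -> [-0.0373, 0.3402, 0.0019] [-0.0, -0.0, -0.8]
(0.4604, -0.259, 0.18, -5) -> [-0.0373, 0.3402, 0.0019] [-0.0, 0.0, 179.2]
(0.4604, -0.259, 0.18, 25) -> [-0.0373, 0.3402, 0.0019] [-0.0, -0.0, -30.8]
(0.4604, -0.259, 0.18, 25) -> [-0.0373, 0.3402, 0.0019] [-0.0, 0.0, 149.2]
(0.4604, -0.259, 0.18, 80) -> [-0.0373, 0.3402, 0.0019] [-0.0, -0.0, -85.8]
(0.4604, -0.259, 0.18, 80) -> [-0.0373, 0.3402, 0.0019] [-0.0, 0.0, 94.2]
comp px [212. 226.] 1974 rect c [0.4577 0.0805] size [0.0333 0.0332] ang 71.5 z 0.0472 med [0.4594 0.0823]
comp px [317. 223.] 1925 rect c [0.5326 0.0759] size [0.027  0.0327] ang 85.1 z 0.0474 med [0.5328 0.0777]
comp px [312. 309.] 1776 rect c [0.522  0.0083] size [0.027  0.0328] ang 84.1 z 0.0472 med [0.5223 0.0121]
comp px [316. 390.] 1675 rect c [ 0.5183 -0.0645] size [0.0287 0.033 ] ang 84.9 z 0.0471 med [ 0.5186 -0.0587]
top
comp px [416. 283.] 236 rect c [ 0.4605 -0.2588] size [0.0326 0.0328] ang 0.5 z 0.0445 med [ 0.4602 -0.2574]
[-1.237  0.341  1.223  1.801 -0.343  1.232 -0.019]
```

servo_tool([
  [0.65,-0.007,0.06,0,0,0,0],
  [0.65,-0.013,0.12,0,0,0,0],
  [0.65,-0.02,0.18,0,0,0,0],
  [0.65,-0.026,0.24,0,0,0,0],
  [0.65,-0.033,0.3,0.01,0,0,0],
  [0.65,-0.037,0.34,0.05,0,0,0],
  [0.65,-0.037,0.34,0.09,0,0,0],
  [0.65,-0.037,0.34,0.13,0,0,0],
  [0.65,-0.037,0.34,0.15,0,0,0],
  [0.65,-0.037,0.34,0.16,0,0,0],
  [0.65,-0.037,0.34,0.16,0,0,0],
  [0,-0.037,0.34,0.16,0,0,0],
  [0,-0.037,0.34,0.16,0,0,0],
  [0,-0.037,0.34,0.16,0,0,0],
  [0,-0.037,0.34,0.16,0,0,0],
  [0,-0.037,0.34,0.12,0,0,0],
  [0,-0.037,0.34,0.07,0,0,0],
  [0,-0.037,0.34,0.04,0,0,0],
  [0,-0.037,0.34,0.04,0,0,0],
])

```text
clock: 36.35
position: [0.4624, -0.2592, 0.1424]
ee_rot: [0.999, -0.05, 0.002, -0.0]
ft_force: [-0.2, 0.1, -0.3]
grip_width: 0.378
```

Run:
```python
from look import *
plan((.4565,.0128,.14,-5.7)); print(np.round(monitor.get_obs()['joint_pos'],3))
```

```text
now [ 0.4624 -0.2592  0.1424] yaw -5.7 tilt 0.27 w 0.378 t 36.35 F [-0.2  0.1 -0.3]
(0.4565, 0.0128, 0.14, -5.7) -> [-0.0331, -0.27, 0.0023] [-0.0, -0.3, -0.0]
(0.4565, 0.0128, 0.14, -5.7) -> [-0.0331, -0.27, 0.0023] [-0.4, 0.0, 180.0]
[-0.548  0.357  1.165  1.872 -0.363  1.146  0.647]
```

servo_tool([
  [0,-0.007,-0.055,0,0,0,0],
  [0,-0.014,-0.11,0,0,0,0],
  [0,-0.021,-0.165,0,0,0,0],
  [0,-0.028,-0.22,0,0,0,0],
  [0,-0.033,-0.27,0,0,0,0],
  [0,-0.033,-0.27,0.02,0,0,0],
  [0,-0.033,-0.27,0.06,0,0,0],
  [0,-0.033,-0.27,0.1,0,0,0],
  [0,-0.033,-0.27,0.117,0,0,0],
  [0,-0.033,-0.27,0.117,0,0,0],
  [0.58,-0.033,-0.27,0.117,0,0,0],
  [0.58,-0.033,-0.27,0.117,0,0,0],
  [0.58,-0.033,-0.27,0.08,0,0,0],
  [0.58,-0.033,-0.27,0.02,0,0,0],
  [0.3,-0.033,-0.27,-0.04,0,0,0],
  [0.3,-0.033,-0.27,-0.1,0,0,0],
  [0.3,-0.033,-0.27,-0.12,0,0,0],
  [0.3,-0.033,-0.27,-0.12,0,0,0],
])

```text
clock: 38.6
position: [0.4568, 0.0136, 0.2628]
ee_rot: [0.999, -0.05, 0.002, -0.003]
ft_force: [0.4, -0.6, -0.8]
grip_width: 0.3
```

Run:
```python
from look import *
plan()
p,d,T,K=parts('wrist',(.38,.56,-.12,.13),'w10')
# lid handle measurement: points high behind
p,d,T,K=shot('top','top3'); W=cloud(d,T,K); X,Y,Z=W[...,0],W[...,1],W[...,2]
m=(X>.55)&(X<.75)&(Y>-.14)&(Y<.13)&(Z>.1)&(Z<.2); print(m.sum(), np.nanmin(W[m],0),np.nanmax(W[m],0))
for zb in np.arange(.1,.2,.01):
    k=m&(Z>zb)&(Z<zb+.01); print(round(zb,2),k.sum(),np.round(np.median(W[k],0),3) if k.sum() else '')
a=cv2.convertScaleAbs(p[200:320,100:480],alpha=2); cv2.imwrite('pics/top3c.png',cv2.resize(a,None,fx=2,fy=2))
```

```text
now [0.4568 0.0136 0.2628] yaw -5.7 tilt 0.41 w 0.3 t 38.6 F [ 0.4 -0.6 -0.8]
comp px [307. 126.] 1261 rect c [0.4571 0.0803] size [0.0328 0.0331] ang 84.3 z 0.0474 med [0.4572 0.0805]
comp px [395. 123.] 1355 rect c [0.5324 0.0753] size [0.0262 0.0338] ang 84.0 z 0.0473 med [0.5311 0.0756]
comp px [313. 204.] 1155 rect c [0.4548 0.0121] size [0.033  0.0323] ang 84.6 z 0.0473 med [0.4548 0.0132]
comp px [387. 201.] 1270 rect c [0.5216 0.008 ] size [0.0271 0.0331] ang 84.1 z 0.0473 med [0.5208 0.0096]
comp px [387. 275.] 1168 rect c [ 0.5179 -0.0642] size [0.0271 0.0331] ang 84.1 z 0.0471 med [ 0.5172 -0.0614]
2662 [ 0.58951668 -0.11678611  0.10110796] [0.7041569  0.10929017 0.17953556]
0.1 19 [0.627 0.103 0.105]
0.11 20 [ 0.596 -0.109  0.115]
0.12 27 [0.619 0.103 0.125]
0.13 88 [ 0.69  -0.02   0.138]
0.14 343 [ 0.692 -0.008  0.143]
0.15 290 [ 0.657 -0.008  0.159]
0.16 1425 [ 0.643 -0.019  0.164]
0.17 450 [ 0.625 -0.029  0.172]
0.18 0 
0.19 0
```

View pics/w10.png

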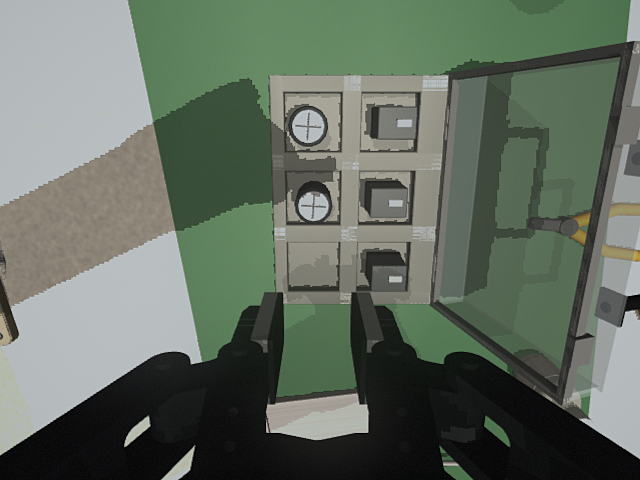

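View pics/top3c.png

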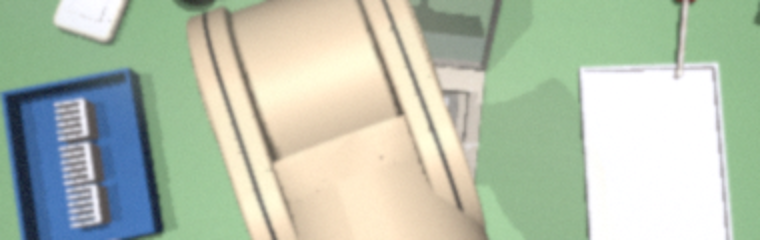

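All parts are placed. The wrist view shows caps at (308,126) and (314,204), relays at (395,123), (387,200) and (386,270), and front-right empty. The top crop shows three sinks in the bin (75,120), (80,163) and (88,205), and an empty parts tray. Now I'll regrip the handle and shut the lid.

servo_tool([
  [0.3,0.06,0,-0.01,0,0,0],
  [0.3,0.12,0.001,-0.01,0,0,0],
  [0.3,0.18,0.002,-0.01,0,0,0],
  [0.3,0.238,0.002,-0.01,0,0,0],
  [0.3,0.238,0.002,0,0,0,0],
  [0.3,0.238,0.002,0.02,0,0,0],
  [0.3,0.238,0.002,0.06,0,0,0],
])

```text
clock: 39.58
position: [0.6931, -0.0149, 0.1969]
ee_rot: [0.999, -0.051, -0.001, 0.002]
ft_force: [0.3, 0.4, -0.7]
grip_width: 0.301
```

Run:
```python
from look import *
plan((.694,-.0126,.122,-5.7))
p,d,T,K=shot('wrist','w11'); W=cloud(d,T,K); X,Y,Z=W[...,0],W[...,1],W[...,2]
m=(X>.66)&(X<.75)&(Y>-.08)&(Y<.06)&(Z>.12)&(Z<.17); P=W[m]
print(len(P)); 
if len(P)>20: print(cv2.minAreaRect(P[:,:2].astype(np.float32)),np.percentile(P[:,2],[5,50,95]))
print(np.round(monitor.get_obs()['joint_pos'],3))
```

```text
now [ 0.6931 -0.0149  0.1969] yaw -5.9 tilt 0.22 w 0.301 t 39.58 F [ 0.3  0.4 -0.7]
(0.694, -0.0126, 0.122, -5.7) -> [0.0007, -0.0026, 0.0749] [0.2, 0.1, -0.2]
(0.694, -0.0126, 0.122, -5.7) -> [0.0007, -0.0026, 0.0749] [0.1, -0.3, 179.8]
7281
((0.6822122931480408, -0.0025962814688682556), (0.12518565356731415, 0.044412028044462204), 89.99828338623047) [0.14124558 0.1446211  0.16151386]
[-0.669  0.698  1.012  1.351 -0.58   1.413  0.223]
```

servo_tool([
  [0.3,0.001,-0.001,0.04,0,0,0],
  [0.3,0.001,-0.001,0.07,0,0,0],
  [0.3,0.001,-0.001,0.0755,0,0,0],
  [0,0.001,-0.001,0.0755,0,0,0],
  [0,0.001,-0.001,0.0755,0,0,0],
  [0,0.001,-0.001,0.0755,0,0,0],
  [0,0.001,-0.001,0.0755,0,0,0],
  [0,-0.01,-0.001,0.067,0,0,0],
  [0,-0.019,-0.001,0.0595,0,0,0],
  [0,-0.034,-0.001,0.0495,0,0,0],
  [0,-0.049,-0.001,0.0425,0,0,0],
  [0,-0.065,-0.001,0.0365,0,0,0],
  [0,-0.081,-0.001,0.0315,0,0,0],
  [0,-0.098,-0.001,0.0285,0,0,0],
  [0,-0.098,-0.001,0.0285,0,0,0],
], grip_force=30)

```text
clock: 41.5
position: [0.5952, -0.0019, 0.1738]
ee_rot: [0.999, -0.05, 0.002, -0.001]
ft_force: [0.4, -0.1, 9.9]
grip_width: 0.104
```

Run:
```python
from look import *
t=1.2;f=np.pi-np.arctan2(80,150)-t
plan(); print('expected', np.array([.4259,.0147])+(.17*np.cos(f)+.15)*np.array([.995,-.0993]), .0787+.17*np.sin(f)-.08)
```

```text
now [ 0.5952 -0.0019  0.1738] yaw -5.7 tilt 0.25 w 0.104 t 41.5 F [ 0.4 -0.1  9.9]
expected [ 0.59525842 -0.0022018 ] 0.16749448325321786
```

servo_tool([
  [0,-0.017,0,-0.001,0,0,0],
  [0,-0.034,0,0,0,0,0],
  [0,-0.051,0,0.002,0,0,0],
  [0,-0.067,0,0.006,0,0,0],
  [0,-0.083,0,0.011,0,0,0],
  [0,-0.099,0,0.018,0,0,0],
  [0,-0.113,0,0.027,0,0,0],
  [0,-0.127,0,0.037,0,0,0],
  [0,-0.14,0,0.048,0,0,0],
  [0,-0.151,0,0.061,0,0,0],
  [0,-0.161,0,0.074,0,0,0],
  [0,-0.17,0,0.089,0,0,0],
  [0,-0.17,0,0.09,0,0,0],
  [0,-0.17,0,0.09,0,0,0],
])

```text
clock: 43.25
position: [0.4251, 0.0153, 0.0812]
ee_rot: [0.999, -0.05, -0.0, 0.0]
ft_force: [-1.5, 0.3, 4.9]
grip_width: 0.102
```

Run:
```python
from look import *
plan((.426,.0145,.0787,-5.7))
```

```text
now [0.4251 0.0153 0.0812] yaw -5.8 tilt 0.01 w 0.102 t 43.25 F [-1.5  0.3  4.9]
(0.426, 0.0145, 0.0787, -5.7) -> [0.001, 0.0007, 0.0025] [0.0, 0.0, -0.1]
(0.426, 0.0145, 0.0787, -5.7) -> [0.001, 0.0007, 0.0025] [0.0, -0.0, 179.9]
```

servo_tool([
  [0,0,0,0.003,0,0,0],
  [0,0,0,0.006,0,0,0],
  [0,0,0,0.006,0,0,0],
])

```text
clock: 43.62
position: [0.4252, 0.0157, 0.0764]
ee_rot: [0.999, -0.05, -0.001, -0.0]
ft_force: [-17.8, 1.4, 44.7]
grip_width: 0.099
```

servo_tool([
  [0,0,0,-0.003,0,0,0],
  [0.5,0,0,-0.003,0,0,0],
  [0.5,0,0,-0.003,0,0,0],
  [0.5,0,0,-0.003,0,0,0],
  [0.5,0,0,-0.03,0,0,0],
  [0.5,0,0,-0.08,0,0,0],
  [0.5,0,0,-0.14,0,0,0],
  [0.5,0,0,-0.18,0,0,0],
  [0.5,0,0,-0.18,0,0,0],
])

```text
clock: 44.75
position: [0.4265, 0.0155, 0.2577]
ee_rot: [0.999, -0.05, 0.002, -0.001]
ft_force: [0.7, -0.1, -1.5]
grip_width: 0.503
```

Run:
```python
from look import *
plan()
p,d,T,K=shot('wrist','w12'); W=cloud(d,T,K); X,Y,Z=W[...,0],W[...,1],W[...,2]
m=(X>.39)&(X<.46)&(Y>-.06)&(Y<.09)&(Z>.085)&(Z<.15); P=W[m]
print('handle top z',np.percentile(P[:,2],[5,50,95]),np.median(P,0))
L=(X>.4)&(X<.57)&(Y>-.08)&(Y<.1)&(Z>.045)&(Z<.075); A=np.c_[W[L][:,:2],np.ones(L.sum())]; print('lid plane',L.sum(),np.linalg.lstsq(A,W[L][:,2],rcond=None)[0])
p,d,T,K=shot('side','side12')
```

```text
now [0.4265 0.0155 0.2577] yaw -5.8 tilt 0.26 w 0.503 t 44.75 F [ 0.7 -0.1 -1.5]
handle top z [0.10209127 0.10469348 0.1063161 ] [0.42688506 0.02030935 0.10469348]
lid plane 35901 [-0.01307756  0.00187434  0.06628453]
```

View pics/w12.png

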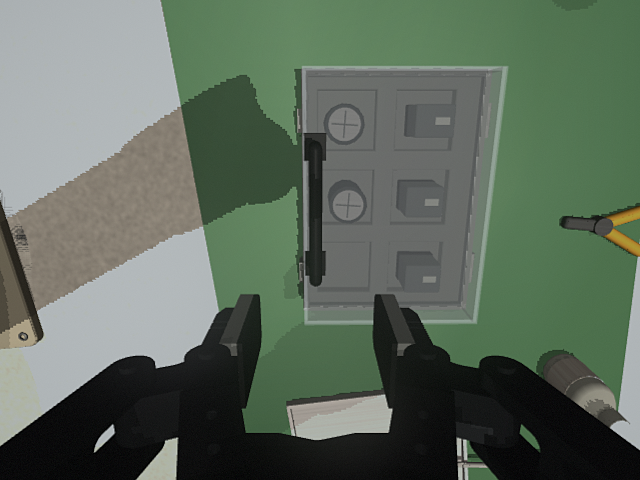

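View pics/side12.png

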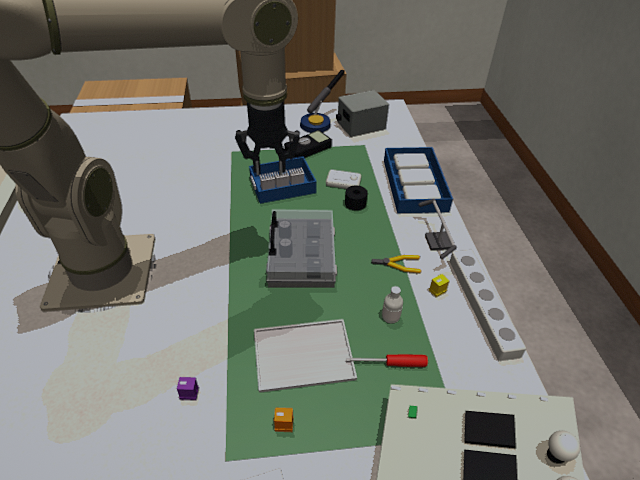

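The wrist view shows the lid shut with all five parts in their pockets: caps at (345,124) and (348,204), relays at (427,120), (420,198) and (418,270). The side view shows three sinks in the bin at (282,180) and the parts tray empty.

```bash
python3 -c "
from h import *
print(ticket.hand_in())"
```

```text
the job is handed in; nothing more can be done
None
```

The kit case is packed and shut, and the job was handed in at about 45 s on the robot's clock with no verdict reported. Three relays are in the back row, two capacitors are in the front row (left and mid), and front-right is empty. The three heat sinks are in the blue return bin, the parts tray is empty, and the other bench things look unmoved.

- **Parts:** the last measurement with the lid open put every part about 6 mm or less from its pocket centre, with tops at 47 mm, so they are down on the floors. I only looked at them, and did not measure them, through the shut lid.
- **Lid:** the handle top is at 104.7 mm, against 104.6 mm before I opened the lid. The lid-plane fit gives about 0.013 rad, against a limit of 0.06. The gripper is about 150 mm clear of the handle.
- **Force:** the final push to seat the lid read about 45 N vertically at the wrist, through the fingers on the handle. That is under the 120 N wrist limit but above the 40 N figure for the arm or gripper's body pressing on something. Nothing reported a failure.

No check failed or disagreed, and I saw no knocked part or slackened grip during the run.

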